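Set up a vacuum filtration in the spill tray

TASK

Set up the vacuum filtration in the steel tray: stand the filter flask (the conical one with the hose nozzle) in the middle of the tray with the beaker to its left and the glass dish to its right as the robot sees them, all three upright in one row along the tray's midline with a gap between neighbours. Seat the flanged rubber adapter in the filter flask's mouth and the white porcelain funnel in the adapter, both straight and fully down. Do not drop or knock over any glass or porcelain, and leave the glass funnel, the plain flask and the solid rubber stopper where they stand.

Things in the scene. Friction and masses are not known exactly. Their poses are not given: they have to be found in the camera images.
- tray: Shallow stainless-steel spill tray fixed to the bench, 140 (x) x 280 (y) mm outside, rim 14 mm high, walls and floor 4 mm thick (floor 4 mm above the bench). In the left or right half of the bench, turned up to 0.15 rad. Origin: centre of its underside, on the bench; x away from the robot, y along its length to the robot's left, z up.
- stand: Wooden funnel stand fixed in the half without the tray, turned up to 0.15 rad. Base 100 x 250 x 15 mm; board 75 (x) x 270 (y) x 14 mm, its top 130 mm up, with 31 mm holes at x = 0, y = -85 and +15 mm, a funnel hanging in each by its slope (either way round); post at y = +105 mm, 165 mm high. Origin: centre of the base's underside; x away from the robot, y to its left.
- filter_flask: Conical filter flask of thick clear glass, about 0.26 kg, 155 mm high: 82 mm across the foot, narrowing to the neck at 92 mm; straight neck 43 mm outside (45 at the rim), 37 mm inside, hollow to 60 mm below the rim. A level 9 mm hose nozzle points along its +x, 104 mm above the foot, tip 58 mm from the axis. Origin: centre of its underside; z up its axis.
- plain_flask: Plain conical flask of clear thin glass without nozzle, 76 mm across the foot, neck 33 mm with a 39 mm rim, 138 mm high. Not needed; stays where it stands. Origin: centre of its underside; z up its axis.
- adapter: Black rubber adapter with a hole, 40 mm high, about 40 g: plug 28 mm long tapering from 33 to 28 mm at the foot, under a flange 50 mm across, 12 mm thick. Hole 26 mm at the top, 20 mm at the foot. Stands flange up. Seated, the plug hangs in the flask's neck, flange on the rim (origin 127 mm above the flask's). Origin: centre of its underside; z up its axis.
- stopper: Solid black rubber stopper without a hole, 30 mm high, 32 mm across at the foot and 39 mm at the top. Not needed; stays where it stands. Origin: centre of its underside; z up its axis.
- beaker: Clear glass beaker, straight, 50 mm across (54 at the lip), 70 mm high, about 60 g, open top. Origin: centre of its underside; z up its axis.
- dish: Low clear glass dish with straight walls, 62 mm across, 35 mm high, about 60 g, open top. Origin: centre of its underside; z up its axis.
- buchner: White porcelain funnel in a hole of the stand, about 0.12 kg, 97 mm high: stem 16 mm across up to 48 mm, shoulder sloping out to 62 mm across at 64 mm, upright cup wall 62 to 65 mm across above; flat perforated floor at 74 mm. Seated, the shoulder rests in the adapter's hole, origin 11 mm below the adapter's. Origin: centre of the stem's lower end; z up its axis.
- glass_funnel: Clear glass cone funnel, 98 mm high, 60 mm across the top, thin 10 mm stem, hanging in the other hole of the stand. Not needed; stays there. Origin: centre of the stem's lower end; z up its axis.
Things that resemble listed ones, but are neither listed nor needed, are in the scene too. What is shaped like the adapter but blue is not meant. Leave any purple look-alike of the buchner alone.

How it is judged:
At the end, for the whole second after the job is handed in: Flask upright on the tray floor within 20 mm of its centre; beaker 70-120 mm left, dish 70-120 mm right, upright, within 25 mm of the midline, clear of the flask; adapter flange down on the rim, funnel down in the adapter, each within 8 mm of axis, tilt under 0.12 / 0.15 rad; released, at rest (x of filter_flask in the frame of tray between -0.02 and 0.02 m and y of filter_flask in the frame of tray between -0.02 and 0.02 m and z of filter_flask in the frame of tray between 0.001 and 0.009 m and angle between each of filter_flask, beaker, dish's own z axis and vertical below 0.06 rad and x of beaker in the frame of tray between -0.025 and 0.025 m and y of beaker in the frame of tray between 0.07 and 0.12 m and z of beaker in the frame of tray between 0.001 and 0.009 m and x of dish in the frame of tray between -0.025 and 0.025 m and y of dish in the frame of tray between -0.12 and -0.07 m and z of dish in the frame of tray between 0.001 and 0.009 m and horizontal distance between beaker and filter_flask above 0.068 m and horizontal distance between dish and filter_flask above 0.074 m and z of adapter in the frame of filter_flask between 0.122 and 0.132 m and horizontal distance between adapter and filter_flask below 0.008 m and angle between adapter's own z axis and vertical below 0.12 rad and z of buchner in the frame of adapter between -0.018 and -0.003 m and horizontal distance between buchner and adapter below 0.008 m and angle between buchner's own z axis and vertical below 0.15 rad and linear speed of each of filter_flask, beaker, dish, adapter, buchner below 0.02 m/s); the robot touches nothing.
It fails at once if a glass or porcelain piece is dropped, thrown or knocked over (moves faster than 0.7 m/s while not held) ((linear speed of filter_flask above 0.7 m/s and contact force between filter_flask and the fingers below 0.05 N) or (linear speed of beaker above 0.7 m/s and contact force between beaker and the fingers below 0.05 N) or (linear speed of dish above 0.7 m/s and contact force between dish and the fingers below 0.05 N) or (linear speed of buchner above 0.7 m/s and contact force between buchner and the fingers below 0.05 N) or (linear speed of glass_funnel above 0.7 m/s and contact force between glass_funnel and the fingers below 0.05 N) or (linear speed of plain_flask above 0.7 m/s and contact force between plain_flask and the fingers below 0.05 N)).
It fails at once if the glass cone funnel is moved more than 30 mm from where it stood (distance of glass_funnel from where it was at the start of the episode above 0.03 m).
It fails at once if the plain flask is moved more than 30 mm from where it stood (distance of plain_flask from where it was at the start of the episode above 0.03 m).
It fails at once if the rubber stopper is moved more than 30 mm from where it stood (distance of stopper from where it was at the start of the episode above 0.03 m).
It also fails if it takes over 128 s, if anything falls off the work surface, if the arm or the gripper's body presses on something with over 40 N, if the wrist force passes 120 N, or if a joint passes its speed limit or range.

ROBOT

A 6-joint arm with a two-finger parallel gripper is mounted at the origin on the work surface. World frame = base frame: x ahead of the robot, y to its left, z up, the work surface at z = 0. Lengths are in m, angles in rad, forces in N, time in s.
With the tool pointing down it reaches from about 0.375 to 0.9 m from the base axis. Payload 3.1 kg.
Tool frame: the origin (TCP) lies between the finger pads; the fingertips stand 11 mm ahead of it and the grasp point (between the pads) lies 8 mm behind it; z points along the fingers, y is the direction in which the jaws open and shut (so a half turn about z gives the same grasp; the last joint's range is limited). The gripper opens to 85 mm and grips with 20 to 120 N. Pads are 22 mm wide; open, the fingers measure 114 mm over their backs; the gripper's body (76 mm by 85 mm) begins 54 mm behind the grasp point. The pads swing forward as they close: fully open they stand 13 mm farther back than shut.
Start: joints at [1.012, 0.527, 1.433, -0, 1.181, -0.178], TCP at [0.232, 0.58, 0.217] pointing down, gripper open.
Joint ranges: [-3.08, 3.08], [-0.75, 2.2], [0.22, 2.44], [-1.43, 4.57], [0, 2.65], [-2.85, 2.85]. Speed limits (rad/s): [2.79, 2.79, 3.14, 3.14, 3.14, 3.14].

INTERFACE

Orientations are given as a unit quaternion [x, y, z, w].
In Python, from station import manip gives the robot as it stands.
- The arm moves only by the tool move_arm, never from a script. Its argument "deltas" is a list of rows, each a list of 5 numbers: the shift along the tool's x, y, z in units of 40 cm (1.0 is 40 cm), then the turn about the tool's z in units of 0.5 rad (1.0 is 0.5 rad), then the opening in per cent of the stroke, from 0 (shut) to 100 (fully open). In form: [[x, y, z, twist, grip], ...]. A call has exactly 8 rows; each row is the pose to reach, as a shift and turn from the pose commanded when the call began, along the tool's axes at that moment; what a row does not reach only later rows make up. A row lasts 1/12 s, in which the tool goes at most 41.7 mm and 7.16 degrees, less where a joint would pass 70% of its speed; a pose out of reach is approached as far as the arm can. A call with a number of a shift or a turn outside -1 to 1 is refused whole. A call with a gripper value outside its range is refused whole. The fingers move at their own pace and stop on an object; "force" is the grip in N (left out, the last holds). Time passes only in rows, so rows that repeat a pose let the fingers close, or fill a call up. It gives the time, the measured TCP pose, the force and the opening at its end, in the units of the state.
- manip.sense(): the state, without advancing time (a new reading comes with each control period).
- manip.snapshot(name): name is "scene" or "side" or "wrist"; returns (picture, depth): 400x640x3 uint8, red, green, blue; 400x640 float32, m along the optical axis (not along the pixel's ray), 0 where there is no reading.
- manip.get_calibration(name): a dict with "vfov" (degrees; the focal length in pixels is half the picture's height over the tangent of half this angle, whatever the lens; pixels are square), "cx", "cy" (the principal point, pixels), "D" ([k1, k2, p1, p2, k3] as OpenCV has them; the pictures are not rectified), "pose" (4x4, takes a point from camera to world coordinates). Camera axes: x right, y down, z forward; pixel columns grow to the right and rows downward; lengths in m; the calibration is good to about 2 mm. A picture is of the moment at which its call begins: read the wrist's pose just before it. get_calibration takes no time and is no camera call; for the wrist camera it gives the pose at the moment of the call.
- manip.sign_off(): hands the job in, once; it reports no verdict.
The state is a dict: "t": time; "q": joint angles; "qd": joint speeds; "tau": joint torques, N m; "tcp_pos": TCP position; "tool_rot": TCP orientation; "force": force on the tool from outside, world axes, zero at the start; "ft_torque": the same for the moment, N m; "finger_gap": opening from 0.0 (shut) to 1.0 (fully open).
Only numpy, scipy, OpenCV 4.12 (cv2) and the standard library are available. Lean on these libraries where they do the work, as an engineer would, in place of code of your own. Each camera call takes 0.05 s, during which the arm holds its last target.

## Working session

There is one attempt and no reset: what is moved stays moved. The work goes in short steps, Python scripts to look and compute and a tool call to move; the robot and the scene stay as the last step left them, time stands still between calls to the robot, and variables do not carry over. Pictures are saved under pics/ and viewed, and the job is handed in when it is done.

Besides the shell and the picture viewer there is one more tool, called after "Emit:" as a command line: name --pt "numbers of a row" for each row, then --argument value for the rest. move_arm: Moves the arm, as the interface text tells. Its arguments: {"type":"object","properties":{"deltas":{"type":"array","items":{"type":"array","items":{"type":"number"}}},"force":{"type":"number"}},"required":["deltas"]}

```bash
ls; mkdir -p pics; python3 - <<'E'
from station import manip
import cv2
print(manip.sense())
for n in ["scene","side","wrist"]:
    c=manip.get_calibration(n); print(n,c)
    p,d=manip.snapshot(n)
    cv2.imwrite(f"pics/{n}0.png",p[:,:,::-1])
    import numpy as np
    np.save(f"pics/{n}0_d.npy",d); np.save(f"pics/{n}0_p.npy",p)
E
```

```text
pics
{'t': 0.0, 'q': array([ 1.01146183e+00,  5.28467061e-01,  1.43393990e+00,  1.09485311e-05,
        1.18139814e+00, -1.78528522e-01]), 'qd': array([ 0.00069518, -0.00033089, -0.00093738, -0.00164115, -0.00086911,
       -0.00096152]), 'tau': array([ 1.02028389e-03, -4.42348659e+01, -1.78028333e+01, -2.62738149e-04,
        8.39508371e-03,  8.31512864e-06]), 'tcp_pos': array([0.2318661 , 0.57957393, 0.21622116]), 'tool_rot': array([ 1.89256544e-01,  9.81927053e-01, -1.02996393e-03, -4.03646859e-04]), 'force': array([-0.73440066,  0.20624313, -0.45804458]), 'ft_torque': array([-0.04131985, -0.03910774, -0.04398575]), 'finger_gap': 0.9972571077692547}
scene {'vfov': 48.84169189473137, 'cx': 317.07354140346365, 'cy': 197.45413264561958, 'D': array([-0.01124291,  0.        ,  0.        ,  0.        ,  0.        ]), 'pose': array([[-0.57466709,  0.64083937, -0.50900161,  1.03944083],
       [ 0.81826792,  0.43930629, -0.37073926,  0.32984285],
       [-0.01397671, -0.62955133, -0.77683317,  0.78191462],
       [ 0.        ,  0.        ,  0.        ,  1.        ]])}
side {'vfov': 50.827
[... 208 characters left out ...]
,
        -2.04442129e-04],
       [-8.33493130e-01, -3.33635419e-01,  4.40427758e-01,
        -3.96253004e-01],
       [-1.60743890e-03, -7.95643727e-01, -6.05762723e-01,
         6.04748482e-01],
       [ 0.00000000e+00,  0.00000000e+00,  0.00000000e+00,
         1.00000000e+00]])}
wrist {'vfov': 69.364279090047, 'cx': 315.99726817584013, 'cy': 200.6171645158951, 'D': array([-0.04638951,  0.        ,  0.        ,  0.        ,  0.        ]), 'pose': array([[ 0.37144077,  0.87952603,  0.29743187,  0.15525726],
       [ 0.92845435, -0.35115154, -0.12109959,  0.61057014],
       [-0.00206658,  0.32113324, -0.94703177,  0.37258365],
       [ 0.        ,  0.        ,  0.        ,  1.        ]])}
```

View pics/scene0.png

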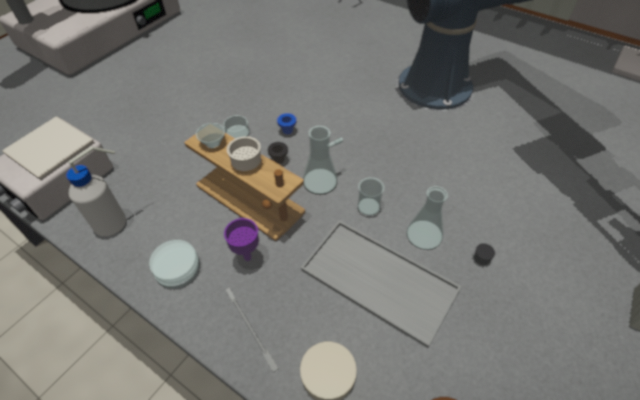

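View pics/side0.png

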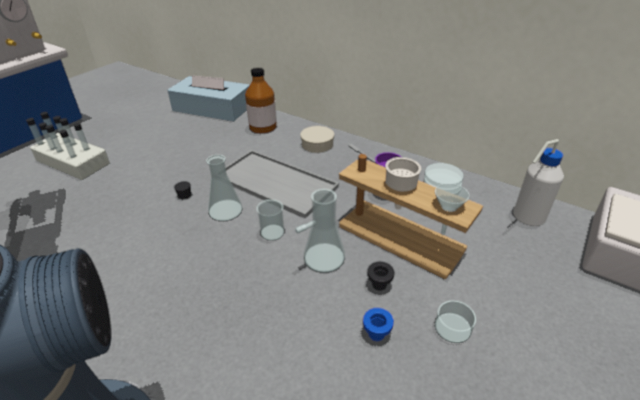

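View pics/wrist0.png

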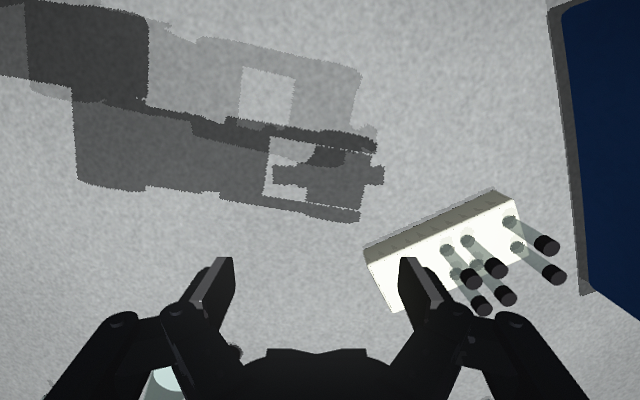

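```bash
cat > h.py <<'E'
import numpy as np, cv2
from station import manip
def K(c,h=400):
    f=h/2/np.tan(np.radians(c["vfov"])/2)
    return np.array([[f,0,c["cx"]],[0,f,c["cy"]],[0,0,1.]])
def rays(c,px):
    px=np.asarray(px,float).reshape(-1,1,2)
    n=cv2.undistortPoints(px,K(c),np.asarray(c["D"],float)).reshape(-1,2)
    d=np.c_[n,np.ones(len(n))]@c["pose"][:3,:3].T
    return c["pose"][:3,3],d
def onplane(c,px,z):
    o,d=rays(c,px); s=(z-o[2])/d[:,2]; return o+d*s[:,None]
def proj(c,P):
    P=np.asarray(P,float).reshape(-1,3); T=np.linalg.inv(c["pose"])
    return cv2.projectPoints(P,cv2.Rodrigues(T[:3,:3])[0],T[:3,3],K(c),np.asarray(c["D"],float))[0].reshape(-1,2)
def crop(p,x0,y0,x1,y1,s,name):
    cv2.imwrite("pics/"+name,cv2.resize(p[y0:y1,x0:x1,::-1],None,fx=s,fy=s,interpolation=cv2.INTER_CUBIC))
def circ(cx,cy,z,r,n=24):
    a=np.linspace(0,2*np.pi,n,endpoint=False)
    return np.c_[cx+r*np.cos(a),cy+r*np.sin(a),np.full(n,z)]
E
python3 - <<'E'
from h import *
p=np.load("pics/scene0_p.npy"); crop(p,160,90,500,350,2.3,"sc_crop.png")
p=np.load("pics/side0_p.npy"); crop(p,160,130,500,350,2.3,"si_crop.png")
E
```

```text
(no output)
```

View pics/sc_crop.png

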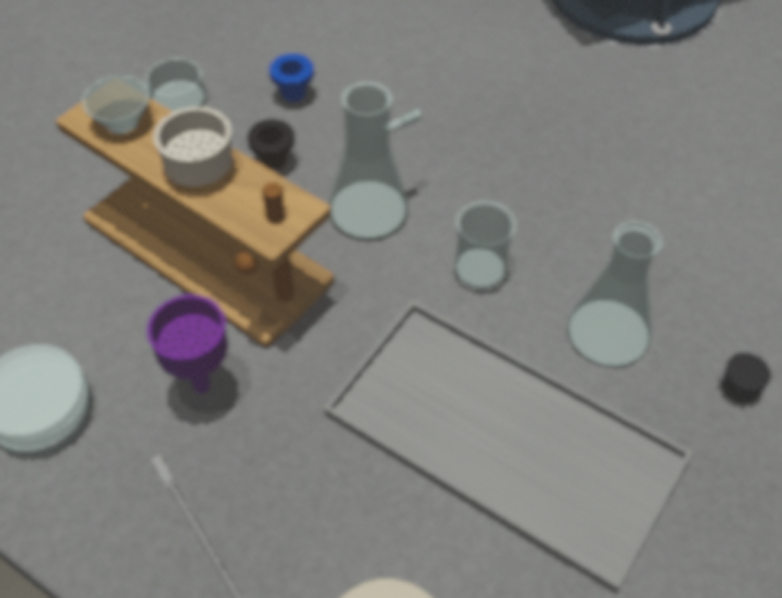

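View pics/si_crop.png

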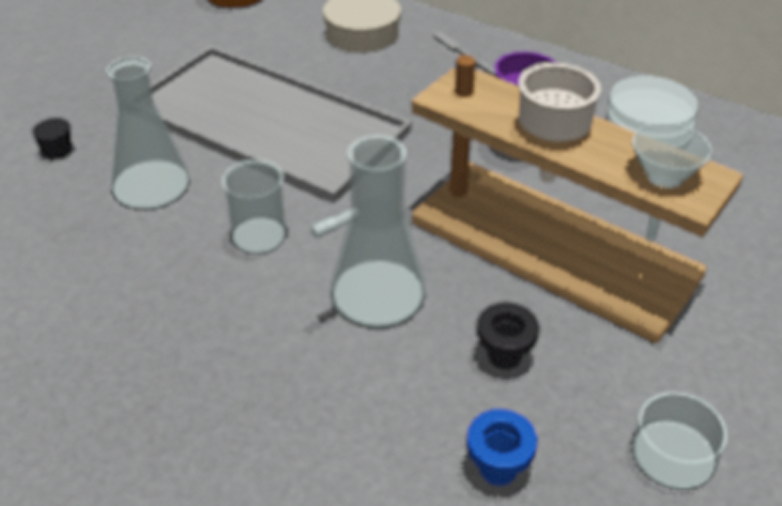

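```bash
cat > m1.py <<'E'
from h import *
cs,cd=manip.get_calibration("scene"),manip.get_calibration("side")
S=lambda x,y:(160+x/2.3,90+y/2.3)
D=lambda x,y:(160+x/2.3,130+y/2.3)
items={"flask_foot":((368,209),(378,293),.003),"flask_rim":((367,98),(377,152),.155),"beaker_foot":((480,269),(258,235),.002),"beaker_top":((486,223),(253,180),.07),
"plain":((609,332),(150,184),.003),"plaintop":((637,240),(130,70),.138),"dish_foot":(None,(675,452),.002),"dish_top":((175,75),(681,428),.035),"adapter":((271,136),(508,327),.04),"blue":((292,70),(502,440),.04),
"buch":((194,133),(559,87),.174),"gf":((118,101),(672,144),.18),"stopper":((747,369),(52,131),.03),"nozzle":((420,117),(317,228),.104)}
if __name__=="__main__":
  for k,(a,b,z) in items.items():
    r=[]
    if a: r.append(onplane(cs,S(*a),z)[0].round(4))
    r.append(onplane(cd,D(*b),z)[0].round(4)); print(k,*r)
  for P,c,f in (([(415,308),(328,411),(617,590),(688,454)],cs,S),([(213,52),(410,125),(335,195)],cd,D)):
    w=np.array([onplane(c,f(*q),.014)[0] for q in P]); print(w.round(4)); print(np.linalg.norm(np.diff(w,axis=0),axis=1))
E
python3 m1.py
```

```text
flask_foot [ 0.4842 -0.065   0.003 ] [ 0.4824 -0.0664  0.003 ]
flask_rim [ 0.4836 -0.0649  0.155 ] [ 0.4832 -0.0663  0.155 ]
beaker_foot [0.4855 0.0686 0.002 ] [0.4834 0.0673 0.002 ]
beaker_top [0.4846 0.0684 0.07  ] [0.4815 0.0642 0.07  ]
plain [0.4822 0.2049 0.003 ] [0.4811 0.2024 0.003 ]
plaintop [0.4836 0.2046 0.138 ] [0.4796 0.1978 0.138 ]
dish_foot [ 0.4689 -0.3375  0.002 ]
dish_top [ 0.466  -0.3373  0.035 ] [ 0.4648 -0.3371  0.035 ]
adapter [ 0.4849 -0.1867  0.04  ] [ 0.478  -0.1913  0.04  ]
blue [ 0.3911 -0.2313  0.04  ] [ 0.3832 -0.2369  0.04  ]
buch [ 0.6192 -0.1501  0.174 ] [ 0.614  -0.1542  0.174 ]
gf [ 0.6308 -0.2264  0.18  ] [ 0.5829 -0.2591  0.18  ]
stopper [0.469  0.3249 0.03  ] [0.4656 0.3189 0.03  ]
nozzle [ 0.4317 -0.0396  0.104 ] [ 0.4329 -0.044   0.104 ]
[[0.5676 0.0464 0.014 ]
 [0.7015 0.0443 0.014 ]
 [0.7018 0.3184 0.014 ]
 [0.5639 0.3159 0.014 ]]
[0.13392695 0.27409483 0.13786641]
[[0.6878 0.3026 0.014 ]
 [0.6918 0.0343 0.014 ]
 [0.5575 0.033  0.014 ]]
[0.26833603 0.13438703]
```

Emit:
move_arm --pt "-0.076 -0.064 -0.05 -0.1 100" --pt "-0.15 -0.128 -0.1 -0.2 100" --pt "-0.23 -0.19 -0.15 -0.3 100" --pt "-0.304 -0.255 -0.2 -0.4 100" --pt "-0.38 -0.32 -0.2 -0.5 100" --pt "-0.456 -0.382 -0.2 -0.6 100" --pt "-0.53 -0.446 -0.2 -0.7 100" --pt "-0.608 -0.51 -0.2 -0.763 100"

```text
t: 0.82
tcp_pos: [0.3814, 0.3005, 0.2974]
tool_rot: [-0.002, 1.0, 0.0, 0.0]
force: [-0.3, 0.1, 0.2]
finger_gap: 1.002
```

```bash
cat >> h.py <<'E'
def need(target,yaw=None):
    s=manip.sense(); from scipy.spatial.transform import Rotation as R
    r=R.from_quat(s["tool_rot"]).as_matrix()
    d=np.asarray(target)-s["tcp_pos"]
    print("t",round(s["t"],2),"tcp",s["tcp_pos"].round(4),"F",s["force"].round(1),"gap",round(s["finger_gap"],3),"tooly az",np.degrees(np.arctan2(r[1,1],r[0,1])).round(2),"tilt",np.degrees(np.arccos(-r[2,2])).round(2))
    print("delta units",(r.T@d/0.4).round(4))
def shot(n,name):
    c=manip.get_calibration(n); p,d=manip.snapshot(n)
    np.save(f"pics/{name}_p.npy",p);np.save(f"pics/{name}_d.npy",d);np.save(f"pics/{name}_c.npy",c,allow_pickle=True)
    cv2.imwrite(f"pics/{name}.png",p[:,:,::-1]); return c,p,d
E
python3 -c "
from h import *
need([0.40,0.067,0.25])"
```

```text
t 0.82 tcp [0.3814 0.3005 0.2974] F [-0.3  0.1  0.2] gap 1.002 tooly az 90.2 tilt 0.02
delta units [-0.0446 -0.584   0.1185]
```

Emit:
move_arm --pt "-0.05 -0.06 -0.04 0 100" --pt "-0.1 -0.12 -0.08 0 100" --pt "-0.15 -0.18 -0.12 0 100" --pt "-0.2 -0.24 -0.16 0 100" --pt "-0.25 -0.3 -0.2 0 100" --pt "-0.28 -0.35 -0.25 0 100" --pt "-0.3 -0.35 -0.25 0 100" --pt "-0.3 -0.35 -0.25 0 100"

```text
t: 1.48
tcp_pos: [0.5032, 0.1615, 0.3977]
tool_rot: [0.001, 1.0, 0.0, 0.001]
force: [-0.3, 0.2, -1.4]
finger_gap: 0.999
```

```bash
python3 -c "
from h import *
need([0.40,0.067,0.25]); shot('wrist','w1')"
```

```text
t 1.48 tcp [0.5032 0.1615 0.3977] F [-0.3  0.2 -1.4] gap 0.999 tooly az 89.88 tilt 0.14
delta units [ 0.2584 -0.2372  0.3683]
```

View pics/w1.png

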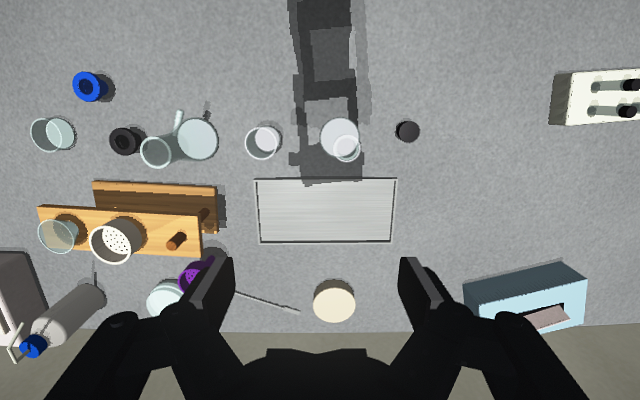

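```bash
python3 - <<'E'
from h import *
p=np.load("pics/w1_p.npy")
crop(p,225,100,425,260,4,"w1_tray.png"); crop(p,20,60,290,270,2.9,"w1_left.png")
E
```

```text
(no output)
```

View pics/w1_tray.png

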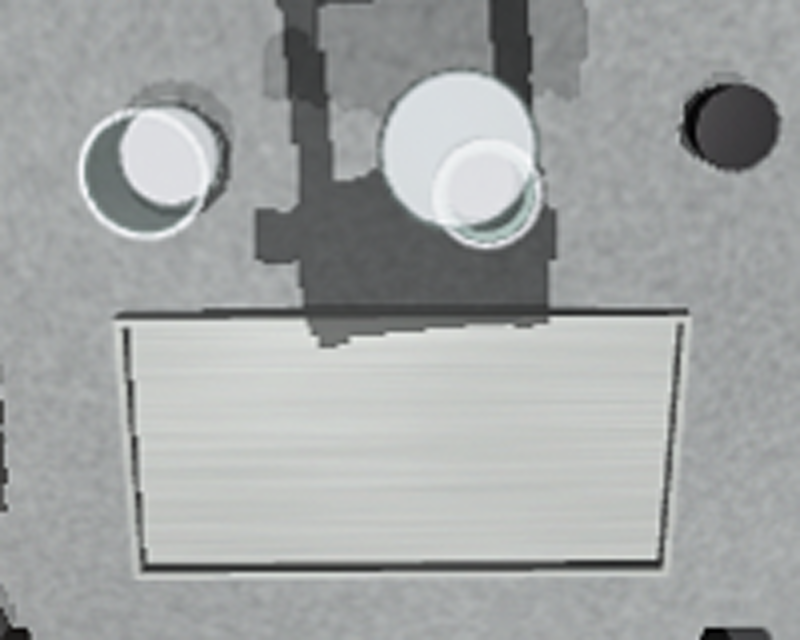

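View pics/w1_left.png

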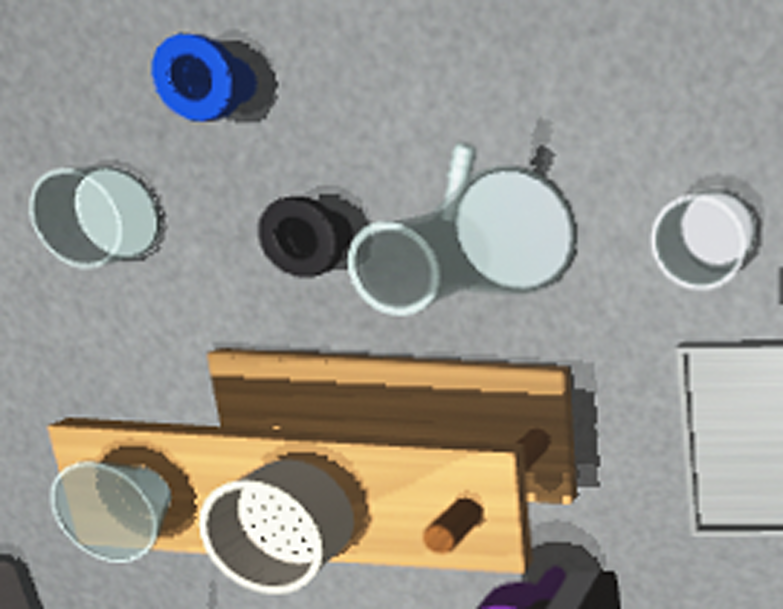

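```bash
python3 - <<'E'
from h import *
c=np.load("pics/w1_c.npy",allow_pickle=True).item()
T=lambda x,y:(225+x/4,100+y/4); L=lambda x,y:(20+x/2.9,60+y/2.9)
w=np.array([onplane(c,T(*q),.014)[0] for q in [(115,314),(691,311),(667,573),(135,577)]])
print(w.round(4),w.mean(0).round(4),np.linalg.norm(np.diff(w,axis=0),axis=1).round(4)); print("yaw",np.arctan2(*(-(w[1]-w[0])[:2])[[0,1]]*[1,-1]))
for k,q,z in [("beaker top",T(145,173),.07),("beaker foot",T(170,157),.003),("plain",T(458,149),.003),("plaintop",T(488,193),.138),("stopper",T(737,127),.03),
 ("fl rim",L(394,267),.155),("fl foot",L(515,229),.003),("adapter",L(298,236),.04),("dish top",L(77,217),.035),("dish foot",L(118,211),.003),("buch top",L(264,535),.174),("gf top",L(106,511),.17),("nozzle tip",L(460,149),.104),("post",L(440,538),.165)]:
    print(k,onplane(c,q,z)[0].round(4))
E
```

```text
[[0.5595 0.0415 0.014 ]
 [0.5584 0.3192 0.014 ]
 [0.6992 0.3194 0.014 ]
 [0.7008 0.0417 0.014 ]] [0.6295 0.1805 0.014 ] [0.2777 0.1407 0.2777]
yaw 0.0036389313021652795
beaker top [0.4847 0.0706 0.07  ]
beaker foot [0.4862 0.0703 0.003 ]
plain [0.4828 0.2058 0.003 ]
plaintop [0.483  0.2061 0.138 ]
stopper [0.4698 0.328  0.03  ]
fl rim [ 0.4842 -0.0626  0.155 ]
fl foot [ 0.4846 -0.0627  0.003 ]
adapter [ 0.4828 -0.1852  0.04  ]
dish top [ 0.4687 -0.3339  0.035 ]
dish foot [ 0.4684 -0.3334  0.003 ]
buch top [ 0.6191 -0.1471  0.174 ]
gf top [ 0.6081 -0.2357  0.17  ]
nozzle tip [ 0.4313 -0.0455  0.104 ]
post [ 0.6249 -0.0582  0.165 ]
```

```bash
python3 -c "
from h import *
need([0.485,0.0705,0.14])"
```

```text
t 1.53 tcp [0.5013 0.1624 0.3965] F [-0.5 -0.3  1. ] gap 1.003 tooly az 89.98 tilt 0.08
delta units [ 0.0397 -0.23    0.6411]
```

Emit:
move_arm --pt "0.005 -0.03 0.08 0 100" --pt "0.01 -0.06 0.16 0 100" --pt "0.015 -0.09 0.24 0 100" --pt "0.02 -0.12 0.32 0 100" --pt "0.025 -0.15 0.4 0 100" --pt "0.03 -0.18 0.48 0 100" --pt "0.035 -0.21 0.56 0 100" --pt "0.04 -0.23 0.64 0 100"

```text
t: 2.2
tcp_pos: [0.4829, 0.0713, 0.1392]
tool_rot: [-0.001, 1.0, 0.0, -0.001]
force: [-0.7, 0.3, -0.6]
finger_gap: 1.003
```

```bash
python3 -c "
from h import *
need([0.485,0.0705,0.037]); shot('wrist','w2')"
```

```text
t 2.2 tcp [0.4829 0.0713 0.1392] F [-0.7  0.3 -0.6] gap 1.003 tooly az 90.13 tilt 0.15
delta units [-0.006  -0.0022  0.2555]
```

View pics/w2.png

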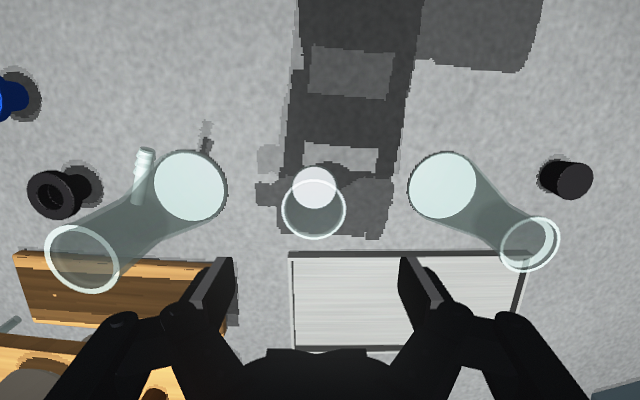

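```bash
python3 -c "
from h import *
c=np.load('pics/w2_c.npy',allow_pickle=True).item()
print(onplane(c,[(313.5,209)],.07),onplane(c,[(315,187)],.003)); print(proj(c,[(.483,.0713,.139),(.483,.0713,.128)]),c['pose'])
print(onplane(c,[(82,258)],.155),onplane(c,[(190,186)],.003))"
```

```text
[[0.48380726 0.06913932 0.07      ]] [[0.48388135 0.07018241 0.003     ]]
[[316.16293826 247.22896301]
 [316.14998265 239.15115289]] [[-2.60092652e-03  9.47781516e-01  3.18909757e-01  4.00522240e-01]
 [ 9.99996594e-01  2.39653864e-03  1.03327862e-03  7.09515021e-02]
 [ 2.15042821e-04  3.18911359e-01 -9.47784521e-01  2.95637985e-01]
 [ 0.00000000e+00  0.00000000e+00  0.00000000e+00  1.00000000e+00]]
[[ 0.4827649  -0.06246488  0.155     ]] [[ 0.48298226 -0.06229971  0.003     ]]
```

Emit:
move_arm --pt "-0.003 -0.003 0.06 0 100" --pt "-0.003 -0.003 0.13 0 100" --pt "-0.003 -0.003 0.2 0 100" --pt "-0.003 -0.003 0.255 0 100" --pt "-0.003 -0.003 0.255 0 70" --pt "-0.003 -0.003 0.255 0 40" --pt "-0.003 -0.003 0.255 0 20" --pt "-0.003 -0.003 0.255 0 20" --force 30

```text
t: 2.92
tcp_pos: [0.4874, 0.0697, 0.0409]
tool_rot: [-0.001, 1.0, -0.0, 0.001]
force: [0.0, -0.1, 0.2]
finger_gap: 0.573
```

```bash
python3 -c "
from h import *
need([0.6295,0.275,0.2])"
```

```text
t 2.92 tcp [0.4874 0.0697 0.0409] F [ 0.  -0.1  0.2] gap 0.573 tooly az 90.09 tilt 0.15
delta units [-0.3571  0.5126 -0.397 ]
```

Emit:
move_arm --pt "0 0 -0.04 0 20" --pt "0 0 -0.1 0 20" --pt "-0.04 0.02 -0.17 0 20" --pt "-0.11 0.05 -0.21 0 20" --pt "-0.18 0.11 -0.21 0 20" --pt "-0.24 0.17 -0.21 0 20" --pt "-0.3 0.24 -0.21 0 20" --pt "-0.34 0.31 -0.21 0 20"

```text
t: 3.58
tcp_pos: [0.6255, 0.1946, 0.1259]
tool_rot: [0.0, 1.0, 0.0, 0.003]
force: [0.8, 0.3, -0.7]
finger_gap: 0.577
```

```bash
python3 -c "
from h import *
need([0.6295,0.275,0.041]); shot('wrist','w3')"
```

```text
t 3.58 tcp [0.6255 0.1946 0.1259] F [ 0.8  0.3 -0.7] gap 0.577 tooly az 89.99 tilt 0.33
delta units [-0.0088  0.2008  0.2125]
```

View pics/w3.png

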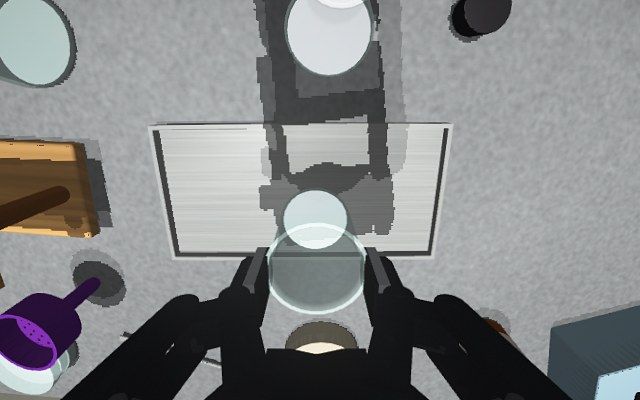

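Emit:
move_arm --pt "-0.007 0.07 0.02 0 20" --pt "-0.014 0.14 0.06 0 20" --pt "-0.017 0.2 0.1 0 20" --pt "-0.017 0.2 0.15 0 20" --pt "-0.017 0.2 0.18 0 20" --pt "-0.017 0.2 0.192 0 20" --pt "-0.017 0.2 0.199 0 20" --pt "-0.017 0.2 0.199 0 20"

```text
t: 4.3
tcp_pos: [0.6296, 0.2727, 0.0452]
tool_rot: [0.0, 1.0, 0.0, 0.0]
force: [0.2, -0.8, 0.4]
finger_gap: 0.578
```

```bash
python3 -c "
from h import *
need([0.6295,0.275,0.041])"
```

```text
t 4.3 tcp [0.6296 0.2727 0.0452] F [ 0.2 -0.8  0.4] gap 0.578 tooly az 89.98 tilt 0.06
delta units [0.0001 0.0058 0.0106]
```

Emit:
move_arm --pt "0 0 0 0 62" --pt "0 0 0 0 68" --pt "0 0 0 0 75" --pt "0 0 0 0 85" --pt "0 0 -0.05 0 90" --pt "0 0 -0.13 0 90" --pt "0 0 -0.22 0 100" --pt "0 0 -0.32 0 100"

```text
t: 4.97
tcp_pos: [0.628, 0.2728, 0.1714]
tool_rot: [-0.0, 1.0, -0.0, -0.002]
force: [0.5, -0.4, 0.5]
finger_gap: 0.998
```

```bash
python3 -c "
from h import *
need([0.4685,-0.3335,0.25]); shot('wrist','w4')"
```

```text
t 4.97 tcp [0.628  0.2728 0.1714] F [ 0.5 -0.4  0.5] gap 0.998 tooly az 90.02 tilt 0.22
delta units [ 0.4001 -1.5158 -0.1936]
```

View pics/w4.png

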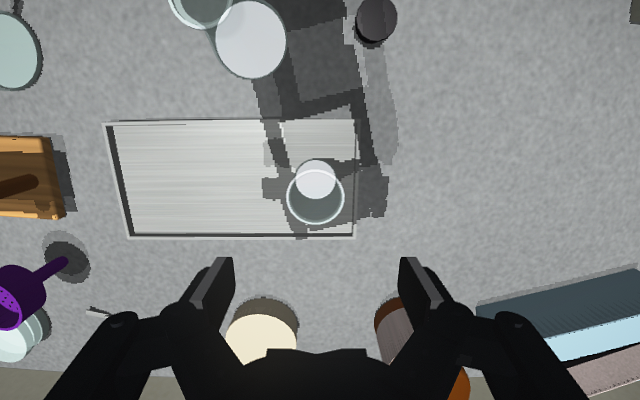

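Emit:
move_arm --pt "0 -0.04 -0.08 0 100" --pt "0.04 -0.1 -0.16 0 100" --pt "0.09 -0.18 -0.2 0 100" --pt "0.13 -0.27 -0.2 0 100" --pt "0.17 -0.36 -0.2 0 100" --pt "0.21 -0.45 -0.2 0 100" --pt "0.25 -0.54 -0.2 0 100" --pt "0.29 -0.63 -0.2 0 100"

```text
t: 5.68
tcp_pos: [0.5123, 0.0198, 0.2519]
tool_rot: [-0.001, 1.0, -0.0, 0.0]
force: [0.7, -0.6, 0.2]
finger_gap: 0.997
```

Emit:
move_arm --pt "0.02 -0.1 0 0 100" --pt "0.04 -0.2 0 0 100" --pt "0.06 -0.3 0 0 100" --pt "0.08 -0.4 0 0 100" --pt "0.1 -0.5 0.02 0 100" --pt "0.11 -0.6 0.06 0 100" --pt "0.11 -0.7 0.12 0 100" --pt "0.11 -0.79 0.2 0 100"

```text
t: 6.35
tcp_pos: [0.4701, -0.2887, 0.181]
tool_rot: [0.0, 1.0, -0.002, 0.002]
force: [1.3, -0.2, 0.2]
finger_gap: 0.999
```

Emit:
move_arm --pt "0 -0.05 0.03 0 100" --pt "0 -0.096 0.08 0 100" --pt "0 -0.096 0.14 0 100" --pt "0 -0.096 0.17 0 100" --pt "0 -0.096 0.17 0 100" --pt "0 -0.096 0.17 0 100" --pt "0 -0.096 0.17 0 100" --pt "0 -0.096 0.17 0 100"

```text
t: 7.02
tcp_pos: [0.4704, -0.3238, 0.1134]
tool_rot: [-0.001, 1.0, -0.001, 0.001]
force: [-0.1, -0.9, 0.9]
finger_gap: 1.004
```

```bash
python3 -c "
from h import *
need([0.4685,-0.3335,0.022]); shot('wrist','w5')"
```

```text
t 7.02 tcp [ 0.4704 -0.3238  0.1134] F [-0.1 -0.9  0.9] gap 1.004 tooly az 90.07 tilt 0.16
delta units [ 0.0053 -0.0238  0.2284]
```

View pics/w5.png

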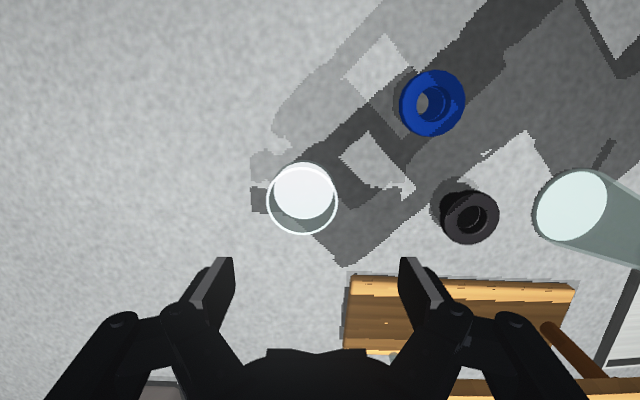

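```bash
python3 -c "
from h import *
c=np.load('pics/w5_c.npy',allow_pickle=True).item()
print(onplane(c,[(302,198)],.035),onplane(c,[(304,191)],.003)); print(onplane(c,[(469,216)],.04))"
```

```text
[[ 0.4651523 -0.3360402  0.035    ]] [[ 0.46865612 -0.33570298  0.003     ]]
[[ 0.47955213 -0.19167513  0.04      ]]
```

Emit:
move_arm --pt "0.008 -0.03 0.04 0 100" --pt "0.008 -0.03 0.1 0 100" --pt "0.008 -0.03 0.16 0 100" --pt "0.008 -0.03 0.21 0 100" --pt "0.008 -0.03 0.235 0 100" --pt "0.008 -0.03 0.235 0 80" --pt "0.008 -0.03 0.235 0 60" --pt "0.008 -0.03 0.235 0 40"

```text
t: 7.73
tcp_pos: [0.4673, -0.336, 0.0193]
tool_rot: [-0.0, 1.0, -0.001, 0.001]
force: [0.3, 0.9, -0.2]
finger_gap: 0.605
```

Emit:
move_arm --pt "0 0 0 0 35" --pt "0 0 0 0 35" --pt "0 0 -0.02 0 35" --pt "0 0 -0.06 0 35" --pt "0 0 -0.1 0 35" --pt "0 0 -0.15 0 35" --pt "0 0 -0.2 0 35" --pt "0 0 -0.25 0 35"

```text
t: 8.4
tcp_pos: [0.4664, -0.3353, 0.1199]
tool_rot: [-0.0, 1.0, -0.0, 0.0]
force: [0.3, -0.6, -0.8]
finger_gap: 0.349
```

```bash
python3 -c "
from h import *
need([0.4685,-0.3335,0.022]); shot('wrist','w6')"
```

```text
t 8.4 tcp [ 0.4664 -0.3353  0.1199] F [ 0.3 -0.6 -0.8] gap 0.349 tooly az 90.04 tilt 0.05
delta units [-0.0051  0.0046  0.2448]
```

View pics/w6.png

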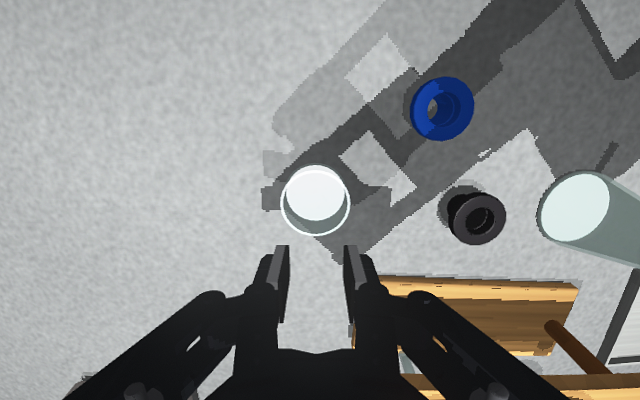

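```bash
python3 -c "
from h import *
c=np.load('pics/w6_c.npy',allow_pickle=True).item();p=np.load('pics/w6_p.npy');d=np.load('pics/w6_d.npy')
print(onplane(c,[(315.5,201)],.035),onplane(c,[(315,193)],.003), onplane(c,[(281,201),(350,201)],.035))
crop(p,230,130,400,300,4,'w6c.png')
c,p,d=shot('side','s6'); crop(p,380,230,560,370,4,'s6c.png')"
```

```text
[[ 0.46591788 -0.33590857  0.035     ]] [[ 0.4684851  -0.33648034  0.003     ]] [[ 0.46595558 -0.36634071  0.035     ]
 [ 0.46588067 -0.30548444  0.035     ]]
```

View pics/w6c.png

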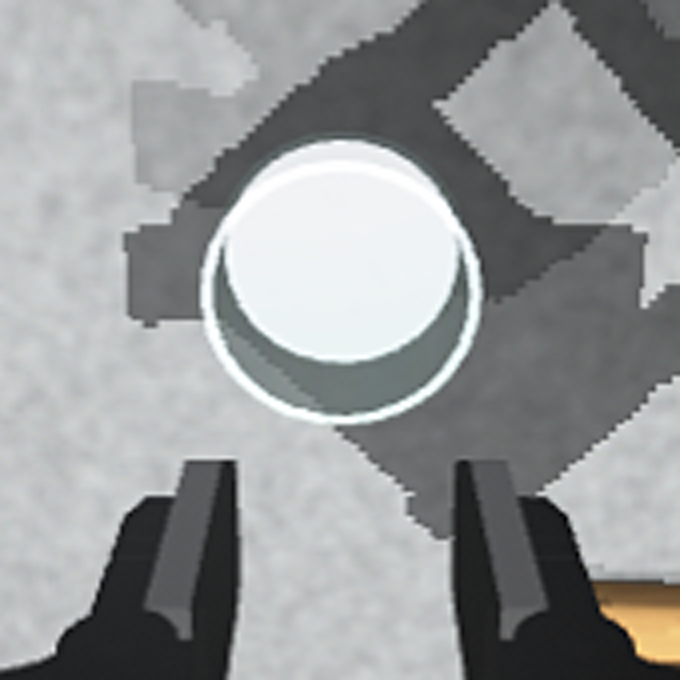

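View pics/s6c.png

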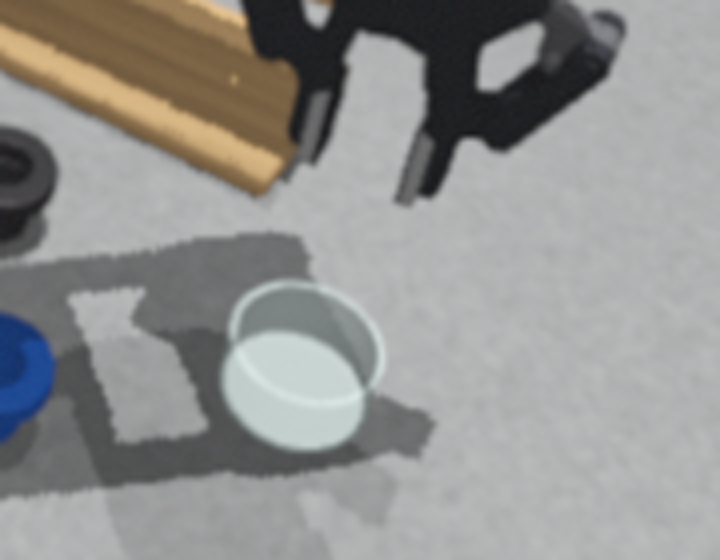

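Emit:
move_arm --pt "0 0 -0.01 0 80" --pt "0 0 -0.01 0 100" --pt "0 0 0 0 100" --pt "0 0 0.08 0 100" --pt "0 0 0.15 0 100" --pt "0 0 0.21 0 100" --pt "0 0 0.25 0 100" --pt "0 0 0.258 0 100"

```text
t: 9.17
tcp_pos: [0.464, -0.3329, 0.0105]
tool_rot: [-0.0, 1.0, 0.003, -0.003]
force: [0.8, -0.1, -0.6]
finger_gap: 1.005
```

Emit:
move_arm --pt "0 0 0 0 90" --pt "0 0 0 0 85" --pt "0 0 0 0 80" --pt "0 0 0 0 77" --pt "0 0 0 0 74" --pt "0 0 0 0 70" --pt "0 0 0 0 70" --pt "0 0 0 0 70"

```text
t: 9.83
tcp_pos: [0.4669, -0.336, 0.0157]
tool_rot: [-0.0, 1.0, -0.001, 0.001]
force: [-0.4, -0.1, 4.7]
finger_gap: 0.698
```

```bash
python3 -c "
from h import *
need([0.4685,-0.3335,0.022]); c,p,d=shot('wrist','w7');c,p,d=shot('side','s7'); crop(p,380,230,560,370,4,'s7c.png')"
```

```text
t 9.83 tcp [ 0.4669 -0.336   0.0157] F [-0.4 -0.1  4.7] gap 0.698 tooly az 90.04 tilt 0.12
delta units [-0.004   0.0062 -0.0157]
```

View pics/w7.png

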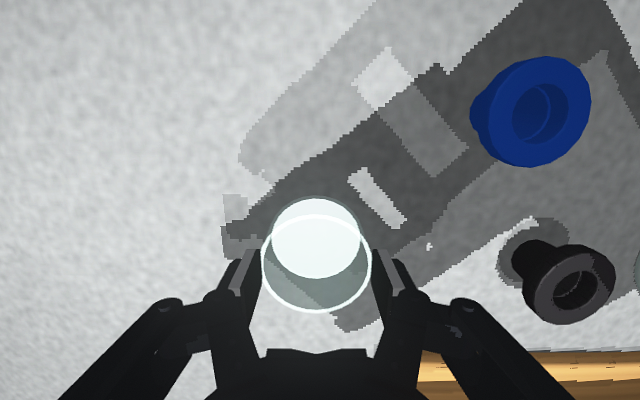

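View pics/s7c.png

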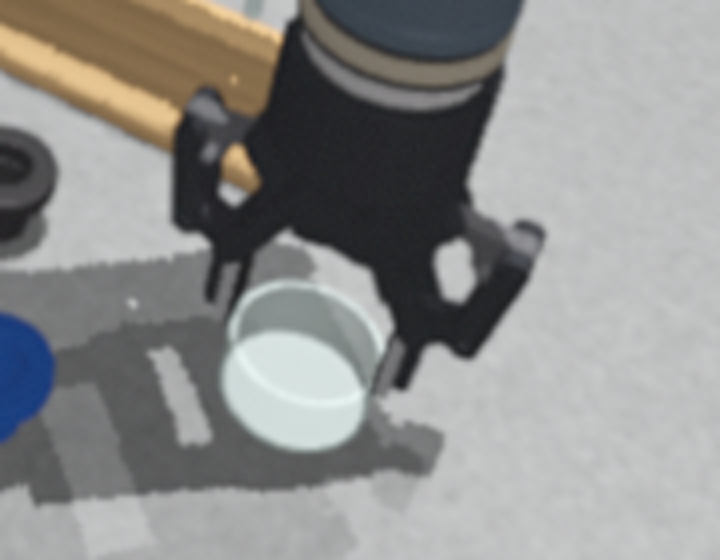

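Emit:
move_arm --pt "0 0 0 0 66" --pt "0 0 0 0 62" --pt "0 0 0 0 58" --pt "0 0 0 0 54" --pt "0 0 0 0 50" --pt "0 0 0 0 50" --pt "0 0 0 0 50" --pt "0 0 0 0 50" --force 40

```text
t: 10.6
tcp_pos: [0.468, -0.3385, 0.0184]
tool_rot: [-0.001, 1.0, -0.003, 0.002]
force: [-3.2, -0.7, 20.2]
finger_gap: 0.504
```

```bash
python3 -c "
from h import *
need([0.4685,-0.3335,0.022]); c,p,d=shot('wrist','w8');c,p,d=shot('side','s8'); crop(p,380,230,560,370,4,'s8c.png')"
```

```text
t 10.6 tcp [ 0.468  -0.3385  0.0184] F [-3.2 -0.7 20.2] gap 0.504 tooly az 90.08 tilt 0.47
delta units [-0.0013  0.0123 -0.0091]
```

View pics/w8.png

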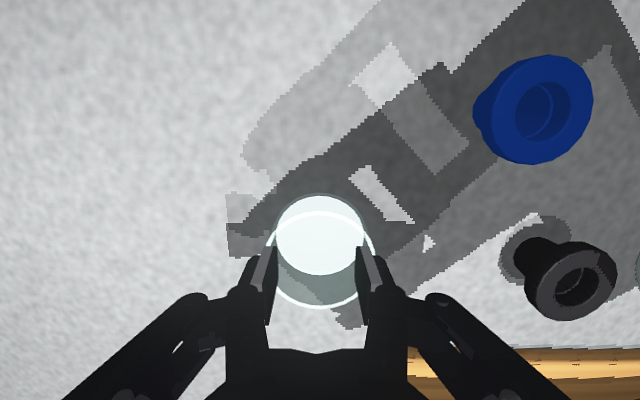

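View pics/s8c.png

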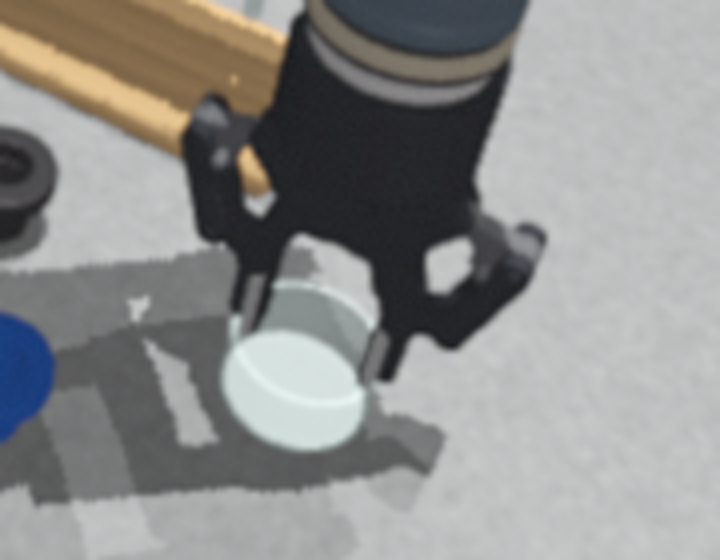

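Emit:
move_arm --pt "0 0 -0.02 0 60" --pt "0 0 -0.05 0 80" --pt "0 0 -0.1 0 100" --pt "0 0 -0.15 0 100" --pt "0 0 -0.15 0 100" --pt "0 0 -0.15 0 100" --pt "0 0 -0.15 0 100" --pt "0 0 -0.15 0 100"

```text
t: 11.37
tcp_pos: [0.4657, -0.3345, 0.0738]
tool_rot: [-0.0, 1.0, 0.001, -0.001]
force: [0.4, -0.4, -1.1]
finger_gap: 0.998
```

```bash
python3 -c "
from h import *
need([0.4685,-0.3335,0.022]); c,p,d=shot('wrist','w9')
f=K(c)[0,0]
def pt(u,v):
    o,r=rays(c,[(u,v)]); return (o+r[0]*d[v,u]).round(4)
# world-z map
vv,uu=np.mgrid[150:330:4,200:440:4]
o,r=rays(c,np.c_[uu.ravel(),vv.ravel()]); P=o+r*d[vv.ravel(),uu.ravel()][:,None]
z=P[:,2].reshape(uu.shape); np.set_printoptions(linewidth=250)
print((z*1000).astype(int)[:, :])"
```

```text
t 11.37 tcp [ 0.4657 -0.3345  0.0738] F [ 0.4 -0.4 -1.1] gap 0.998 tooly az 90.04 tilt 0.15
delta units [-0.0072  0.0022  0.1294]
[[  0   0   0 ...   0   0   0]
 [  0  -1   0 ...   0  -1   0]
 [ -1  -1   0 ...   0   0   1]
 ...
 [149 136 137 ... 137 149 148]
 [150 150 138 ... 150 150 151]
 [152 153 152 ... 152 153 152]]
```

View pics/w9.png

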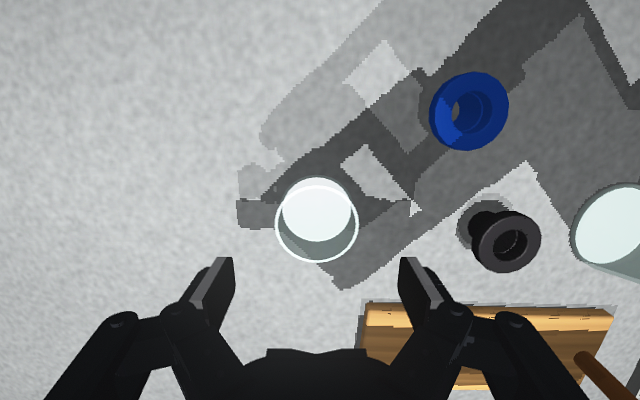

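```bash
python3 -c "
from h import *
for n in ('w9','w7'):
    c=np.load(f'pics/{n}_c.npy',allow_pickle=True).item();d=np.load(f'pics/{n}_d.npy')
    vv,uu=np.mgrid[235:330:6,200:440:8]
    o,r=rays(c,np.c_[uu.ravel(),vv.ravel()]); P=o+r*d[vv.ravel(),uu.ravel()][:,None]
    z=(P[:,2].reshape(uu.shape)*1000).astype(int)
    print(n); print('\n'.join(' '.join('%4d'%k for k in row) for row in z))
    for v,u in ((258,228),(262,232)): print(P[np.argmin(abs(uu.ravel()-u)+abs(vv.ravel()-v))])
"
```

```text
w9
   0   -1    0    0   -1    0   -1   -1    0   -1   34   17    2    2    2    1    0    3   14   32    0    0    0    0    0   -1    0   -1    0    0
  -1    0    0    0   -1   -1    0    0    0   -1   34   24   14    7    2    2    7   13   23  230    0   -1    0    0    0    0    0    0    0   -1
   0    0    0    0    0    0    0    0    0    0    0   32   24   17   14  230   16   22   31    0    0    0    0    0  230    0    0   -1    0    0
   0   -1    0    0    0    0   -1    0    0    0    0    0   32   26   24   25   27   32    0    0    0    0    0    0    0    0    0    0    0   -1
   0    0  106  107  100    0   -1    0    0    0    0   -1    0   34   34   33   34    0    0   -1   -1    0    0    0    0  100  106  107    0    0
   0    0  111  111  102    0    0    0    0   -1    0    0   -1    0    0   -1    0    0    0    0    0   -1   -1    0    0  102  111  111    0    0
 110  117  117  114  102    0    0    0    0    0   -1   -1    0    0    0   -1    0   -1    0   -1    0    0    0    0    0  103  113  117  118  112
 115  122  122  116  105    0    0    0    0   
[... 3181 characters left out ...]

  79   85   85   85   84   73   67    0    0    0    0    0   34   33   32   33   33   33    0   -1    0   -1    0   66   73   85   85   84   84   77
  82   87   88   87   87   88   69    0   -1    0   -1    0    0    0    0    0    0    0    0    0    0    0    0   68   88   88   87   88   88   83
  86   91   91   90   91   97   70    0    0    0    0    0    0    0    0    0    0    0    0    0    0    0    0   70   96   91   90   91   91   85
  87   94  100  100  100   98   70    0    0    0    0    0   -1    0    0    0    0   -1    0    0    0    0    0   70   99   99   99   98   94   86
[ 4.84628783e-01 -3.98649234e-01  1.72689237e-06]
[ 4.84759475e-01 -3.93258193e-01 -3.03539267e-04]
```

Emit:
move_arm --pt "-0.002 -0.003 0.05 0 100" --pt "-0.002 -0.003 0.1 0 100" --pt "-0.002 -0.003 0.15 0 100" --pt "-0.002 -0.003 0.18 0 100" --pt "-0.002 -0.003 0.2 0 100" --pt "-0.002 -0.003 0.21 0 100" --pt "-0.002 -0.003 0.21 0 100" --pt "-0.002 -0.003 0.21 0 90" --force 30

```text
t: 12.08
tcp_pos: [0.4675, -0.3368, -0.009]
tool_rot: [-0.0, 1.0, -0.0, 0.0]
force: [0.5, 0.6, 0.6]
finger_gap: 0.907
```

Emit:
move_arm --pt "0 0 0 0 80" --pt "0 0 0 0 74" --pt "0 0 0 0 70" --pt "0 0 0 0 66" --pt "0 0 0 0 62" --pt "0 0 0 0 58" --pt "0 0 0 0 50" --pt "0 0 0 0 50"

```text
t: 12.75
tcp_pos: [0.4676, -0.3367, -0.0079]
tool_rot: [-0.0, 1.0, -0.0, 0.001]
force: [-1.1, 1.0, 5.8]
finger_gap: 0.705
```

```bash
python3 -c "
from h import *
need([0.4685,-0.3335,0.1]); c,p,d=shot('wrist','w10')"
```

```text
t 12.75 tcp [ 0.4676 -0.3367 -0.0079] F [-1.1  1.   5.8] gap 0.705 tooly az 90.05 tilt 0.08
delta units [-0.0024  0.0077 -0.2699]
```

View pics/w10.png

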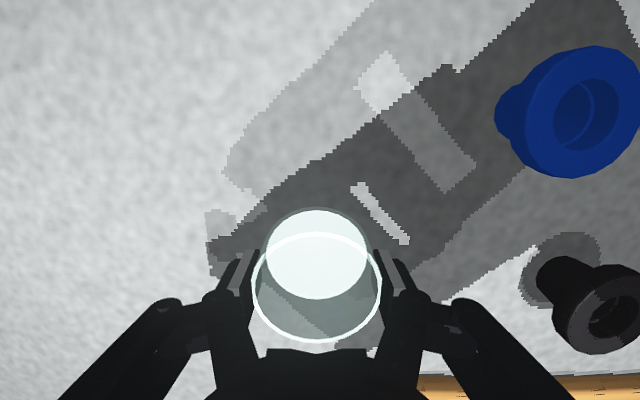

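Emit:
move_arm --pt "0 0 -0.03 0 50" --pt "0 0 -0.09 0 50" --pt "0 0 -0.17 0 50" --pt "0 0 -0.26 0 50" --pt "0 0 -0.35 0 50" --pt "0 0 -0.44 0 50" --pt "0 0 -0.52 0 50" --pt "0 0.03 -0.58 0 50"

```text
t: 13.47
tcp_pos: [0.4682, -0.3272, 0.2271]
tool_rot: [0.0, 1.0, -0.003, 0.002]
force: [0.9, -0.4, -1.4]
finger_gap: 0.706
```

Emit:
move_arm --pt "-0.01 0.06 0 0 50" --pt "-0.05 0.15 0 0 50" --pt "-0.09 0.24 0 0 50" --pt "-0.13 0.33 0 0 50" --pt "-0.17 0.42 0 0 50" --pt "-0.21 0.51 0 0 50" --pt "-0.25 0.6 0 0 50" --pt "-0.29 0.69 0 0 50"

```text
t: 14.13
tcp_pos: [0.5832, -0.0466, 0.2237]
tool_rot: [-0.0, 1.0, -0.0, 0.0]
force: [0.9, -0.8, -0.0]
finger_gap: 0.706
```

Emit:
move_arm --pt "-0.03 0.08 0 0 50" --pt "-0.06 0.16 0 0 50" --pt "-0.08 0.22 0 0 50" --pt "-0.1 0.28 0 0 50" --pt "-0.11 0.31 0 0 50" --pt "-0.115 0.334 0.02 0 50" --pt "-0.115 0.334 0.07 0 50" --pt "-0.115 0.334 0.12 0 50"

```text
t: 14.8
tcp_pos: [0.6293, 0.085, 0.175]
tool_rot: [-0.001, 1.0, -0.0, 0.001]
force: [0.8, -1.3, -1.0]
finger_gap: 0.71
```

```bash
python3 -c "
from h import *
need([0.6295,0.0855,-.005]); c,p,d=shot('wrist','w11')"
```

```text
t 14.8 tcp [0.6293 0.085  0.175 ] F [ 0.8 -1.3 -1. ] gap 0.71 tooly az 90.07 tilt 0.14
delta units [0.0005 0.0015 0.4501]
```

View pics/w11.png

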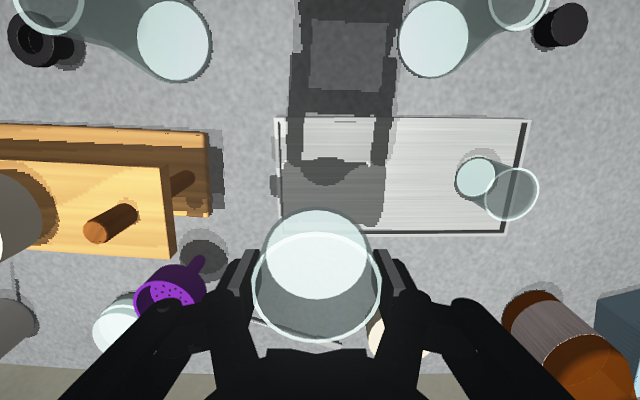

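```bash
python3 -c "
from h import *
print(manip.sense()['q'].round(3))"
```

```text
[-4.200e-02  5.930e-01  1.455e+00 -1.000e-03  1.101e+00 -1.613e+00]
```

Emit:
move_arm --pt "0 0 0 0.12 50" --pt "0 0 0 0.24 50" --pt "0 0 0 0.36 50" --pt "0 0 0 0.48 50" --pt "0 0 0 0.6 50" --pt "0 0 0 0.72 50" --pt "0 0 0 0.85 50" --pt "0 0 0 1 50"

```text
t: 15.52
tcp_pos: [0.6284, 0.0839, 0.175]
tool_rot: [0.249, 0.968, -0.0, -0.0]
force: [1.2, 0.2, -1.2]
finger_gap: 0.709
```

Emit:
move_arm --pt "0 0 0.02 0.12 50" --pt "0 0 0.06 0.24 50" --pt "0 0 0.1 0.36 50" --pt "0 0 0.14 0.48 50" --pt "0 0 0.18 0.6 50" --pt "0 0 0.22 0.72 50" --pt "0 0 0.26 0.85 50" --pt "0 0 0.28 1 50"

```text
t: 16.18
tcp_pos: [0.6273, 0.084, 0.061]
tool_rot: [0.481, 0.877, -0.001, -0.002]
force: [0.2, -0.4, -1.1]
finger_gap: 0.709
```

```bash
python3 -c "
from h import *
need([0.6295,0.088,-.005]); c,p,d=shot('scene','sc12')
crop(p,200,150,500,370,2.6,'sc12c.png')"
```

```text
t 16.18 tcp [0.6273 0.084  0.061 ] F [ 0.2 -0.4 -1.1] gap 0.709 tooly az 32.47 tilt 0.22
delta units [0.0054 0.0105 0.165 ]
```

View pics/sc12c.png

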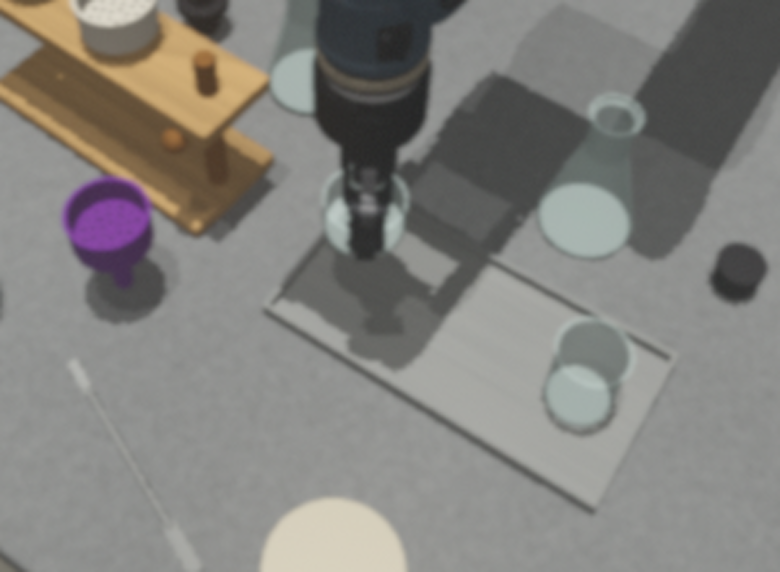

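Emit:
move_arm --pt "0.005 0.01 0.04 0 50" --pt "0.005 0.01 0.08 0 50" --pt "0.005 0.01 0.12 0 50" --pt "0.005 0.01 0.145 0 50" --pt "0.005 0.01 0.158 0 50" --pt "0.005 0.01 0.165 0 50" --pt "0.005 0.01 0.168 0 50" --pt "0.005 0.01 0.168 0 50"

```text
t: 16.9
tcp_pos: [0.6317, 0.0888, -0.0036]
tool_rot: [0.479, 0.878, 0.0, 0.001]
force: [0.6, -0.3, -0.0]
finger_gap: 0.705
```

```bash
python3 -c "
from h import *
need([0.6295,0.088,-.005])"
```

```text
t 16.9 tcp [ 0.6317  0.0888 -0.0036] F [ 0.6 -0.3 -0. ] gap 0.705 tooly az 32.75 tilt 0.07
delta units [ 0.0013 -0.0057  0.0034]
```

Emit:
move_arm --pt "0 0 0 0 74" --pt "0 0 0 0 78" --pt "0 0 0 0 84" --pt "0 0 0 0 90" --pt "0 0 -0.02 0 90" --pt "0 0 -0.08 0 90" --pt "0 0 -0.16 0 100" --pt "0 0 -0.25 0 100"

```text
t: 17.57
tcp_pos: [0.6298, 0.0891, 0.0956]
tool_rot: [0.479, 0.878, -0.001, -0.002]
force: [0.9, -0.3, 1.0]
finger_gap: 1.0
```

```bash
python3 -c "
from h import *
need([0.46,-0.065,.26]); shot('wrist','w13')"
```

```text
t 17.57 tcp [0.6298 0.0891 0.0956] F [ 0.9 -0.3  1. ] gap 1.0 tooly az 32.74 tilt 0.22
delta units [-0.0935 -0.5667 -0.4095]
```

View pics/w13.png

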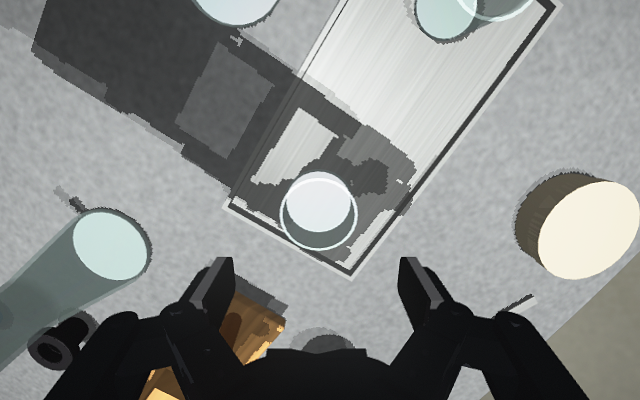

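Emit:
move_arm --pt "0 0 -0.1 0 100" --pt "0 -0.03 -0.2 0 100" --pt "-0.01 -0.1 -0.28 0 100" --pt "-0.02 -0.18 -0.31 0 100" --pt "-0.03 -0.26 -0.31 0 100" --pt "-0.04 -0.35 -0.31 0 100" --pt "-0.055 -0.43 -0.31 0 100" --pt "-0.06 -0.48 -0.31 0 100"

```text
t: 18.28
tcp_pos: [0.4801, -0.0362, 0.2203]
tool_rot: [0.479, 0.878, -0.0, -0.0]
force: [-0.1, -0.3, 0.8]
finger_gap: 1.002
```

```bash
python3 -c "
from h import *
need([0.484,-0.0635,.1]); shot('wrist','w14')"
```

```text
t 18.28 tcp [ 0.4801 -0.0362  0.2203] F [-0.1 -0.3  0.8] gap 1.002 tooly az 32.7 tilt 0.05
delta units [-0.0625 -0.0284  0.3007]
```

View pics/w14.png

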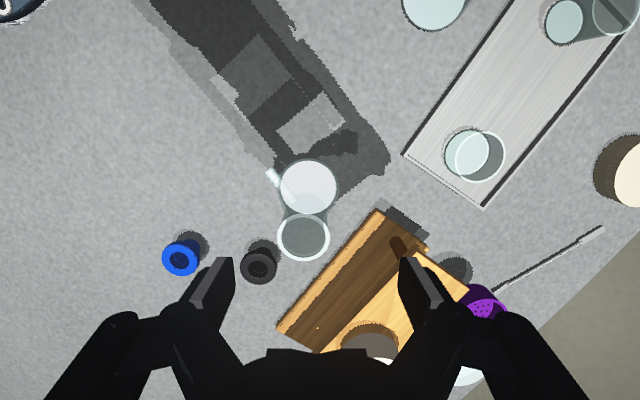

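```bash
python3 -c "
from h import *
c=np.load('pics/w14_c.npy',allow_pickle=True).item()
print(onplane(c,[(303.5,237)],.155),onplane(c,[(308.5,187)],.003),onplane(c,[(270,176)],.104)); print('adapter',onplane(c,[(258,266)],.04))
print('dish',onplane(c,[(480,156)],.039),onplane(c,[(467,153)],.007),'beaker',onplane(c,[(565,22)],.006))"
```

```text
[[ 0.48469265 -0.06309947  0.155     ]] [[ 0.48492947 -0.06274161  0.003     ]] [[ 0.43422922 -0.04753077  0.104     ]]
adapter [[ 0.48172929 -0.1826891   0.04      ]]
dish [[0.63111437 0.0894628  0.039     ]] [[0.63247071 0.0882025  0.007     ]] beaker [[0.62963767 0.27209927 0.006     ]]
```

Emit:
move_arm --pt "-0.03 -0.013 0.0 0 100" --pt "-0.06 -0.026 0.02 0 100" --pt "-0.063 -0.026 0.08 0 100" --pt "-0.063 -0.026 0.15 0 100" --pt "-0.063 -0.026 0.21 0 100" --pt "-0.063 -0.026 0.27 0 100" --pt "-0.063 -0.026 0.303 0 100" --pt "-0.063 -0.026 0.303 0 90" --force 60

```text
t: 19.0
tcp_pos: [0.4871, -0.0618, 0.095]
tool_rot: [0.479, 0.878, -0.0, -0.003]
force: [0.7, 0.0, -0.1]
finger_gap: 0.905
```

Emit:
move_arm --pt "0 0 0 0 75" --pt "0 0 0 0 65" --pt "0 0 0 0 60" --pt "0 0 0 0 56" --pt "0 0 0 0 52" --pt "0 0 0 0 48" --pt "0 0 0 0 42" --pt "0 0 0 0 20"

```text
t: 19.67
tcp_pos: [0.4874, -0.0625, 0.0996]
tool_rot: [0.479, 0.878, -0.001, 0.001]
force: [-2.4, -2.5, 6.8]
finger_gap: 0.498
```

```bash
python3 -c "
from h import *
need([0.6295,0.1805,.26]); shot('wrist','w15')"
```

```text
t 19.67 tcp [ 0.4874 -0.0625  0.0996] F [-2.4 -2.5  6.8] gap 0.498 tooly az 32.81 tilt 0.09
delta units [ 0.3174  0.6275 -0.4018]
```

View pics/w15.png

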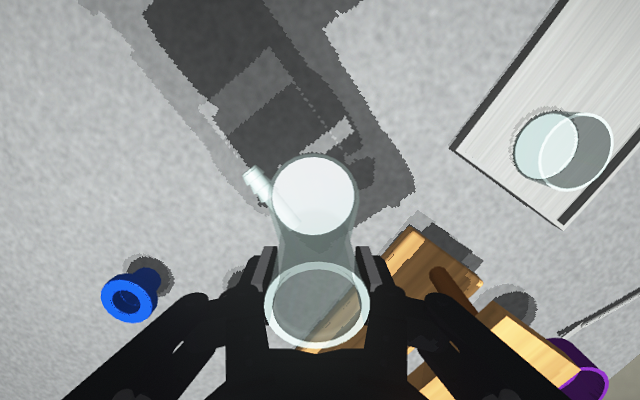

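Emit:
move_arm --pt "0 0 -0.02 0 20" --pt "0 0 -0.06 0 20" --pt "0 0 -0.11 0 20" --pt "0 0 -0.16 0 20" --pt "0.01 0.02 -0.21 0 20" --pt "0.03 0.06 -0.25 0 20" --pt "0.06 0.11 -0.25 0 20" --pt "0.09 0.17 -0.25 0 20"

```text
t: 20.38
tcp_pos: [0.5259, 0.0056, 0.2004]
tool_rot: [0.48, 0.877, 0.001, 0.001]
force: [1.7, 0.9, -2.7]
finger_gap: 0.498
```

Emit:
move_arm --pt "0.03 0.06 0 0 20" --pt "0.06 0.12 0 0 20" --pt "0.09 0.18 0 0 20" --pt "0.12 0.24 0 0 20" --pt "0.15 0.3 0 0 20" --pt "0.18 0.36 0 0 20" --pt "0.205 0.41 0 0 20" --pt "0.22 0.44 0 0 20"

```text
t: 21.05
tcp_pos: [0.6266, 0.1773, 0.1987]
tool_rot: [0.478, 0.878, 0.001, 0.0]
force: [0.5, -1.0, -2.5]
finger_gap: 0.493
```

```bash
python3 -c "
from h import *
need([0.6295,0.1805,.104]); shot('wrist','w16'); c,p,d=shot('scene','sc16'); crop(p,200,150,500,370,2.6,'sc16c.png')"
```

```text
t 21.05 tcp [0.6266 0.1773 0.1987] F [ 0.5 -1.  -2.5] gap 0.493 tooly az 32.84 tilt 0.12
delta units [0.0026 0.0099 0.2367]
```

View pics/w16.png

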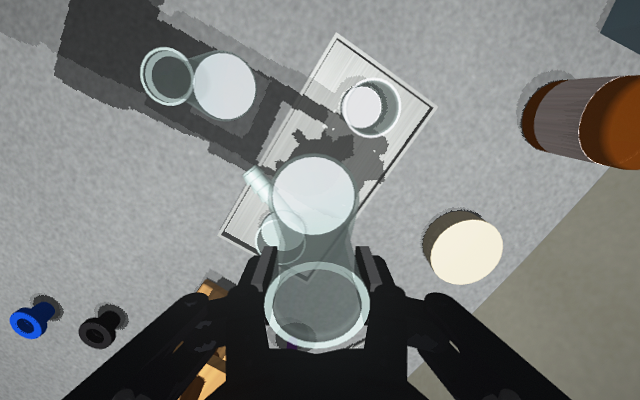

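View pics/sc16c.png

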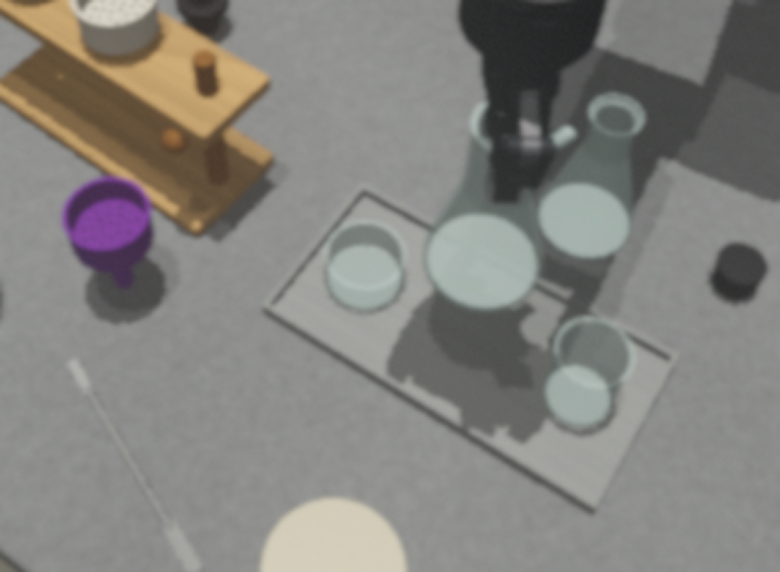

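Emit:
move_arm --pt "0.002 0.006 0.02 0 20" --pt "0.003 0.009 0.06 0 20" --pt "0.003 0.009 0.11 0 20" --pt "0.003 0.009 0.15 0 20" --pt "0.003 0.009 0.19 0 20" --pt "0.003 0.009 0.22 0 20" --pt "0.003 0.009 0.234 0 20" --pt "0.003 0.009 0.239 0 20"

```text
t: 21.82
tcp_pos: [0.6264, 0.1761, 0.1037]
tool_rot: [0.479, 0.878, -0.002, -0.001]
force: [-7.1, -2.3, 15.6]
finger_gap: 0.496
```

```bash
python3 -c "
from h import *
need([0.6295,0.1805,.104]);c,p,d=shot('side','s17'); crop(p,180,100,380,260,4,'s17c.png')"
```

```text
t 21.82 tcp [0.6264 0.1761 0.1037] F [-7.1 -2.3 15.6] gap 0.496 tooly az 32.72 tilt 0.26
delta units [ 0.0052  0.0124 -0.0007]
```

View pics/s17c.png

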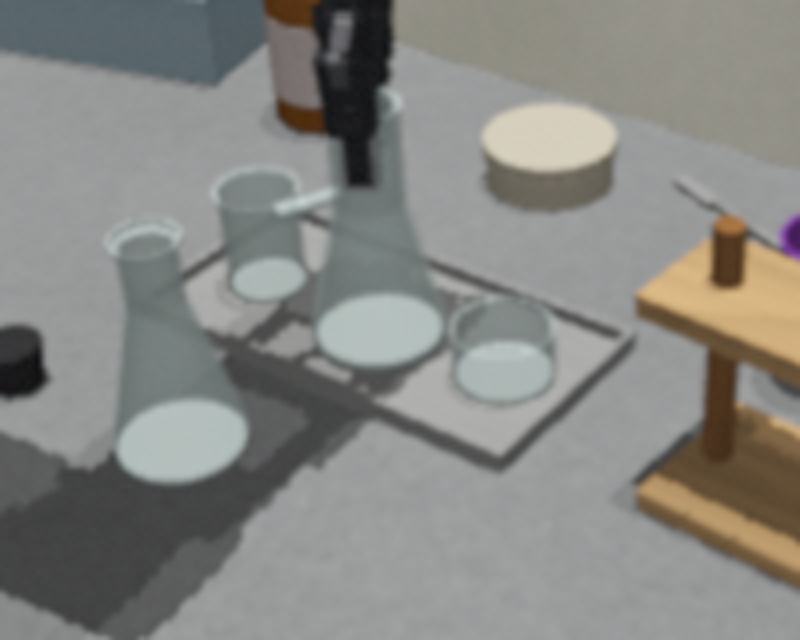

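Emit:
move_arm --pt "0 0 -0.003 0 20" --pt "0 0 -0.004 0 49" --pt "0 0 -0.004 0 54" --pt "0 0 -0.004 0 60" --pt "0 0 -0.004 0 70" --pt "0 0 -0.004 0 80" --pt "0 0 -0.02 0 90" --pt "0 0 -0.08 0 95"

```text
t: 22.53
tcp_pos: [0.6253, 0.1771, 0.1316]
tool_rot: [0.479, 0.878, -0.002, -0.003]
force: [0.2, 1.8, 0.0]
finger_gap: 0.947
```

Emit:
move_arm --pt "0 0 -0.08 0 100" --pt "0 0 -0.16 0 100" --pt "0 0 -0.24 0 100" --pt "0 0 -0.28 0 100" --pt "-0.02 -0.04 -0.28 0 100" --pt "-0.05 -0.1 -0.28 0 100" --pt "-0.09 -0.17 -0.28 0 100" --pt "-0.14 -0.24 -0.28 0 100"

```text
t: 23.2
tcp_pos: [0.5768, 0.0785, 0.2476]
tool_rot: [0.478, 0.878, 0.0, 0.0]
force: [0.4, 0.5, -0.1]
finger_gap: 1.003
```

```bash
python3 -c "
from h import *
need([0.47,-0.185,.15]);c,p,d=shot('wrist','w18');c,p,d=shot('scene','sc18'); crop(p,200,150,500,370,2.6,'sc18c.png')"
```

```text
t 23.2 tcp [0.5768 0.0785 0.2476] F [ 0.4  0.5 -0.1] gap 1.003 tooly az 32.88 tilt 0.06
delta units [-0.4083 -0.582   0.2436]
```

View pics/w18.png

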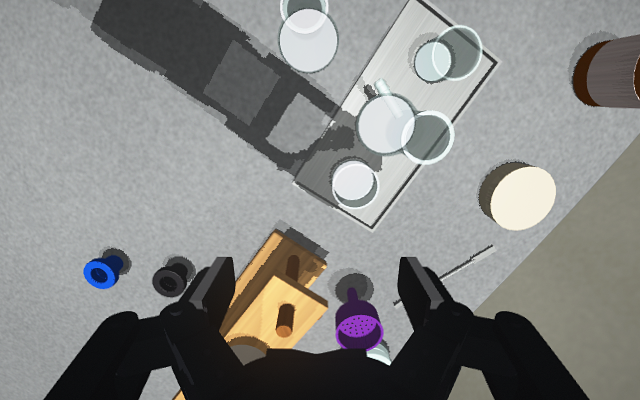

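View pics/sc18c.png

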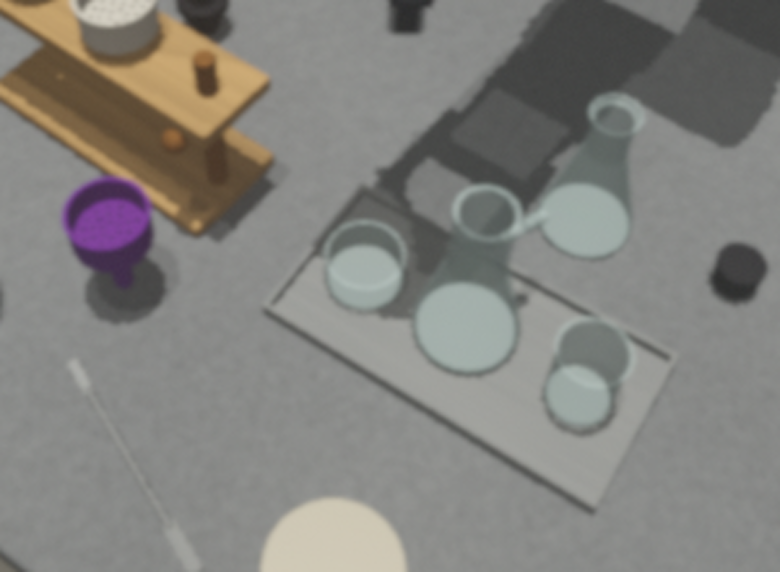

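```bash
python3 -c "
from h import *
c=np.load('pics/w18_c.npy',allow_pickle=True).item()
print('rim',onplane(c,[(427.5,137)],.159),'foot',onplane(c,[(386,123.5)],.007)); print('adapter',onplane(c,[(168,281)],.04))
p=np.load('pics/w18_p.npy');crop(p,270,0,520,240,3.2,'w18c.png')
cs=manip.get_calibration('scene'); S=lambda x,y:(200+x/2.6,150+y/2.6)
print('scene rim',onplane(cs,S(487,212),.159),'foot',onplane(cs,S(466,328),.007))
print('dish',onplane(cs,S(366,255),.039),'beaker',onplane(cs,S(594,354),.074))
w=np.array([onplane(cs,S(*q),.014)[0] for q in [(363,188),(264,309),(594,511),(676,355)]]);print(w,w.mean(0))
"
```

```text
rim [[0.6250762  0.17628998 0.159     ]] foot [[0.62472275 0.17703346 0.007     ]]
adapter [[ 0.48229352 -0.18234145  0.04      ]]
scene rim [[0.62476964 0.17466843 0.159     ]] foot [[0.62599031 0.17625664 0.007     ]]
dish [[0.63190023 0.08841374 0.039     ]] beaker [[0.62958083 0.27132487 0.074     ]]
[[0.56508478 0.04266022 0.014     ]
 [0.70302101 0.0427675  0.014     ]
 [0.70158231 0.31871317 0.014     ]
 [0.56127812 0.31650276 0.014     ]] [0.63274156 0.18016091 0.014     ]
```

View pics/w18c.png

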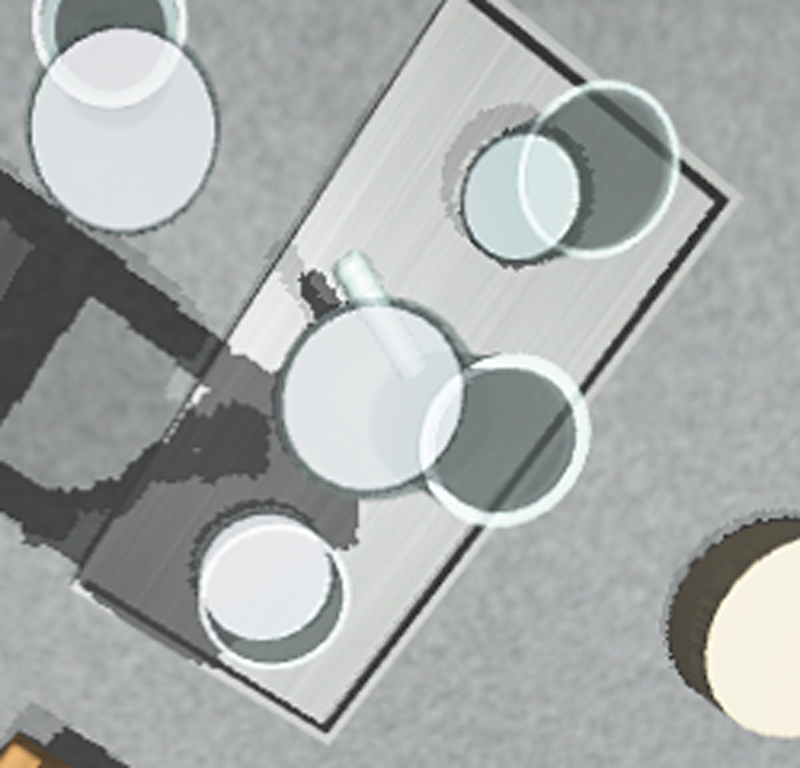

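Emit:
move_arm --pt "-0.05 -0.07 0 0 100" --pt "-0.1 -0.14 0 0 100" --pt "-0.15 -0.21 0 0 100" --pt "-0.2 -0.28 0 0 100" --pt "-0.25 -0.36 0 0 100" --pt "-0.3 -0.43 0.0 0 100" --pt "-0.35 -0.5 0.04 0 100" --pt "-0.4 -0.57 0.08 0 100"

```text
t: 23.97
tcp_pos: [0.4734, -0.1812, 0.2161]
tool_rot: [0.479, 0.878, -0.0, 0.003]
force: [-0.5, -0.1, -0.4]
finger_gap: 0.996
```

Emit:
move_arm --pt "0 0 0.08 0 100" --pt "0 0 0.16 0 100" --pt "0 0 0.24 0 100" --pt "0 0 0.27 0 100" --pt "0 0 0.27 0 100" --pt "0 0 0.27 0 100" --pt "0 0 0.27 0 100" --pt "0 0 0.27 0 100"

```text
t: 24.63
tcp_pos: [0.4739, -0.18, 0.1083]
tool_rot: [0.479, 0.878, -0.0, 0.002]
force: [0.3, 0.6, -0.6]
finger_gap: 0.999
```

```bash
python3 -c "
from h import *
need([0.482,-0.185,.012]);c,p,d=shot('wrist','w19')"
```

```text
t 24.63 tcp [ 0.4739 -0.18    0.1083] F [ 0.3  0.6 -0.6] gap 0.999 tooly az 32.77 tilt 0.21
delta units [-0.0207  0.01    0.2408]
```

View pics/w19.png

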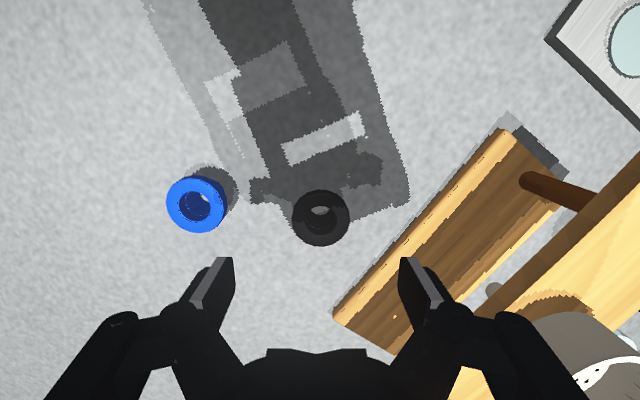

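```bash
python3 -c "
from h import *
c=np.load('pics/w19_c.npy',allow_pickle=True).item();p=np.load('pics/w19_p.npy');d=np.load('pics/w19_d.npy')
vv,uu=np.mgrid[170:260:1,280:365:1]
o,r=rays(c,np.c_[uu.ravel(),vv.ravel()]); P=o+r*d[vv.ravel(),uu.ravel()][:,None]
m=(P[:,2]>.036)&(P[:,2]<.045); Q=P[m]; print(m.sum(),Q.min(0),Q.max(0),(Q.min(0)+Q.max(0))/2)
need(list(((Q.min(0)+Q.max(0))/2)[:2])+[.012])"
```

```text
1817 [ 0.45886132 -0.21202273  0.03602423] [ 0.50758547 -0.16323494  0.04120292] [ 0.48322339 -0.18762884  0.03861358]
t 24.68 tcp [ 0.4737 -0.18    0.1083] F [ 0.6 -0.2  0.7] gap 0.997 tooly az 32.77 tilt 0.2
delta units [-0.0282  0.0093  0.2408]
```

Emit:
move_arm --pt "-0.028 0.009 0.03 0 100" --pt "-0.028 0.009 0.09 0 100" --pt "-0.028 0.009 0.15 0 100" --pt "-0.028 0.009 0.2 0 100" --pt "-0.028 0.009 0.23 0 100" --pt "-0.028 0.009 0.241 0 100" --pt "-0.028 0.009 0.241 0 90" --pt "-0.028 0.009 0.241 0 80" --force 30

```text
t: 25.35
tcp_pos: [0.4822, -0.1874, 0.0112]
tool_rot: [0.479, 0.878, -0.0, 0.001]
force: [0.2, 0.9, 0.9]
finger_gap: 0.803
```

Emit:
move_arm --pt "0 0 0 0 72" --pt "0 0 0 0 66" --pt "0 0 0 0 62" --pt "0 0 0 0 58" --pt "0 0 0 0 54" --pt "0 0 0 0 50" --pt "0 0 0 0 40" --pt "0 0 0 0 30"

```text
t: 26.02
tcp_pos: [0.482, -0.1874, 0.0113]
tool_rot: [0.479, 0.878, -0.0, 0.001]
force: [-0.3, -0.7, 6.0]
finger_gap: 0.571
```

```bash
python3 -c "
from h import *
need([0.482,-0.185,.012]);c,p,d=shot('wrist','w20');c,p,d=shot('side','s20'); crop(p,300,180,460,340,4,'s20c.png')"
```

```text
t 26.02 tcp [ 0.482  -0.1874  0.0113] F [-0.3 -0.7  6. ] gap 0.571 tooly az 32.75 tilt 0.09
delta units [ 0.005   0.0032 -0.0017]
```

View pics/w20.png

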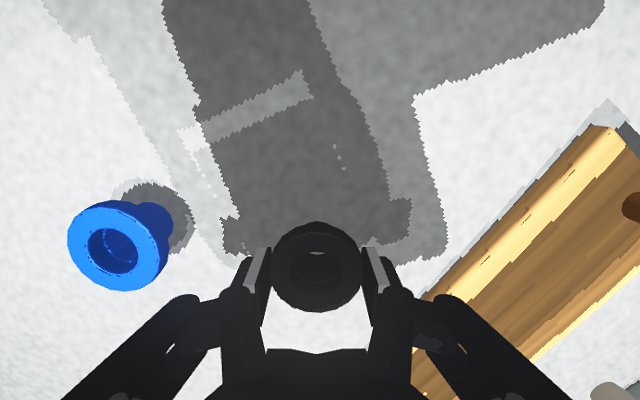

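View pics/s20c.png

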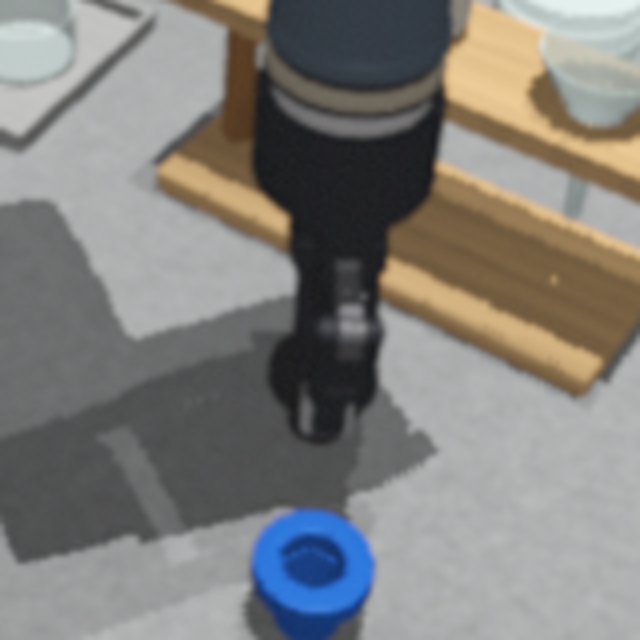

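Emit:
move_arm --pt "0 0 -0.04 0 30" --pt "0 0 -0.1 0 30" --pt "0 0 -0.18 0 30" --pt "0 0 -0.27 0 30" --pt "0 0 -0.36 0 30" --pt "0 0 -0.44 0 30" --pt "0.02 0.03 -0.5 0 30" --pt "0.05 0.07 -0.52 0 30"

```text
t: 26.78
tcp_pos: [0.4963, -0.157, 0.2229]
tool_rot: [0.48, 0.877, -0.0, 0.004]
force: [1.7, 0.2, 0.6]
finger_gap: 0.57
```

Emit:
move_arm --pt "0.05 0.07 0 0 30" --pt "0.1 0.14 0 0 30" --pt "0.15 0.21 0 0 30" --pt "0.2 0.28 0 0 30" --pt "0.25 0.35 0 0 30" --pt "0.3 0.42 0 0 30" --pt "0.35 0.48 0 0 30" --pt "0.4 0.55 0 0 30"

```text
t: 27.45
tcp_pos: [0.5922, 0.1001, 0.2183]
tool_rot: [0.479, 0.878, -0.0, -0.001]
force: [0.7, -1.0, -1.1]
finger_gap: 0.566
```

```bash
python3 -c "
from h import *
need([0.625,0.176,.2]);c,p,d=shot('wrist','w21')"
```

```text
t 27.45 tcp [0.5922 0.1001 0.2183] F [ 0.7 -1.  -1.1] gap 0.566 tooly az 32.75 tilt 0.08
delta units [0.1151 0.1717 0.0455]
```

View pics/w21.png

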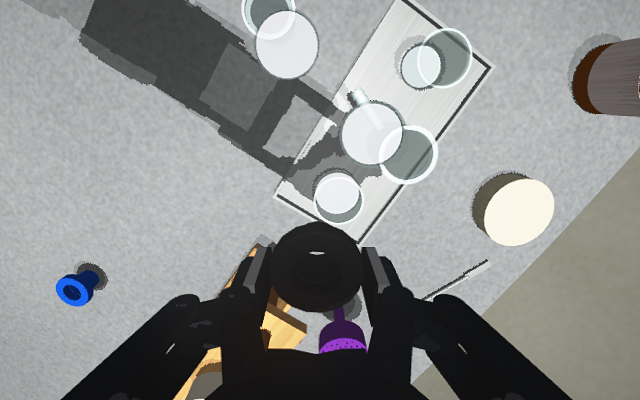

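```bash
cat >> h.py <<'E'
def zext(name,box,z0,z1):
    c=np.load(f'pics/{name}_c.npy',allow_pickle=True).item();d=np.load(f'pics/{name}_d.npy')
    x0,y0,x1,y1=box; vv,uu=np.mgrid[y0:y1,x0:x1]
    o,r=rays(c,np.c_[uu.ravel(),vv.ravel()]); P=o+r*d[vv.ravel(),uu.ravel()][:,None]
    m=(P[:,2]>z0)&(P[:,2]<z1); Q=P[m].astype(np.float32)
    # least-squares min enclosing circle
    ce,ra=cv2.minEnclosingCircle(Q[:,:2]); print(m.sum(),"circle",np.round(ce,4),round(ra,4),"z",np.percentile(Q[:,2],[2,50,98]).round(4),"minmax mid",((Q.min(0)+Q.max(0))/2).round(4)); return Q
E
python3 -c "
from h import *
zext('w21',(365,112,445,192),.153,.166)
zext('w21',(272,218,360,318),.22,.29)"
```

```text
Traceback (most recent call last):
  File "h.py", line 37, in zext
    ce,ra=cv2.minEnclosingCircle(Q[:,:2]); print(m.sum(),"circle",np.round(ce,4),round(ra,4),"z",np.percentile(Q[:,2],[2,50,98]).round(4),"minmax mid",((Q.min(0)+Q.max(0))/2).round(4)); return Q
          ~~~~~~~~~~~~~~~~~~~~~~^^^^^^^^^
cv2.error: OpenCV(4.12.0) /io/opencv/modules/imgproc/src/shapedescr.cpp:201: error: (-215:Assertion failed) count >= 0 && (depth == CV_32F || depth == CV_32S) in function 'minEnclosingCircle'
```

```bash
sed -i 's/minEnclosingCircle(Q\[:,:2\])/minEnclosingCircle(np.ascontiguousarray(Q[:,:2]))/; s/np.percentile/len(Q) and np.percentile/' h.py; sed -i 's/    # least-squares.*/    if not len(Q): print("none",np.percentile(P[:,2],[1,50,99])); return/' h.py
python3 -c "
from h import *
zext('w21',(365,112,445,192),.153,.166)
zext('w21',(272,218,360,318),.22,.29)"
```

```text
1099 circle [0.6255 0.1755] 0.023 z [0.1534 0.1582 0.1598] minmax mid [0.6254 0.1756 0.1569]
6118 circle [0.5928 0.0993] 0.0252 z [0.2233 0.2455 0.247 ] minmax mid [0.5927 0.0993 0.234 ]
```

Emit:
move_arm --pt "0.02 0.03 0 0 30" --pt "0.045 0.066 0 0 30" --pt "0.07 0.103 0 0 30" --pt "0.095 0.14 0 0 30" --pt "0.11 0.163 0 0 30" --pt "0.116 0.172 0 0 30" --pt "0.116 0.172 0 0 30" --pt "0.116 0.172 0 0 30"

```text
t: 28.17
tcp_pos: [0.6251, 0.1741, 0.2182]
tool_rot: [0.479, 0.878, -0.001, -0.0]
force: [-0.8, -0.1, 0.4]
finger_gap: 0.572
```

```bash
python3 -c "
from h import *
need([0.6255,0.1755,.143]);c,p,d=shot('wrist','w22')
zext('w22',(272,218,360,318),.22,.29)"
```

```text
t 28.17 tcp [0.6251 0.1741 0.2182] F [-0.8 -0.1  0.4] gap 0.572 tooly az 32.73 tilt 0.07
delta units [0.0026 0.003  0.1879]
6127 circle [0.6261 0.1736] 0.0253 z [0.2233 0.2454 0.2469] minmax mid [0.6258 0.1733 0.2341]
```

View pics/w22.png

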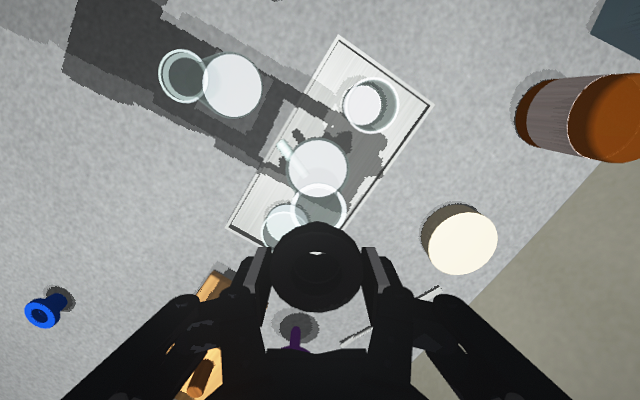

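```bash
python3 -c "
from h import *
from scipy.optimize import least_squares
for n,b in (('w22',(285,178,352,222)),('w21',(365,112,445,192))):
    Q=zext(n,b,.157,.163)
    # rim ring mid radius ~ (18.5+22.5)/2
    r=least_squares(lambda a:np.hypot(Q[:,0]-a[0],Q[:,1]-a[1])-a[2],[.6255,.1755,.02],loss='soft_l1',f_scale=.001); print(r.x)"
```

```text
474 circle [0.6253 0.1765] 0.0223 z [0.1572 0.1585 0.1597] minmax mid [0.6254 0.1778 0.1586]
[0.62514125 0.17643791 0.02021409]
855 circle [0.6255 0.1758] 0.0229 z [0.1572 0.1584 0.1599] minmax mid [0.6255 0.1756 0.159 ]
[0.62524309 0.17563205 0.02059929]
```

Emit:
move_arm --pt "0.006 0.001 0 0 30" --pt "0.006 0.001 0.03 0 30" --pt "0.006 0.001 0.06 0 30" --pt "0.006 0.001 0.09 0 30" --pt "0.006 0.001 0.11 0 30" --pt "0.006 0.001 0.125 0 30" --pt "0.006 0.001 0.14 0 30" --pt "0.006 0.001 0.14 0 30"

```text
t: 28.88
tcp_pos: [0.6236, 0.1769, 0.1605]
tool_rot: [0.479, 0.878, -0.001, -0.001]
force: [-0.8, 0.3, 0.0]
finger_gap: 0.568
```

```bash
python3 -c "
from h import *
need([0.6255,0.1755,.143]);c,p,d=shot('side','s23')
crop(p,200,80,360,240,4,'s23c.png');c,p,d=shot('scene','sc23')
crop(p,320,180,470,330,4,'sc23c.png')"
```

```text
t 28.88 tcp [0.6236 0.1769 0.1605] F [-0.8  0.3  0. ] gap 0.568 tooly az 32.74 tilt 0.18
delta units [-0.0055  0.0022  0.0437]
```

View pics/s23c.png

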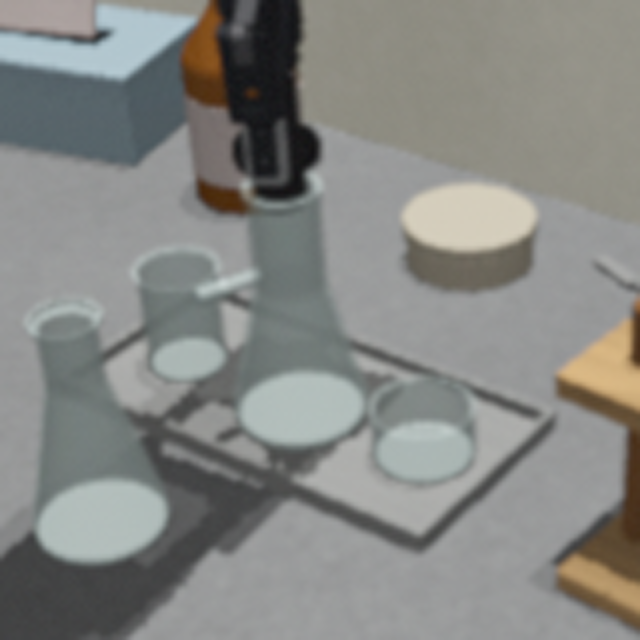

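View pics/sc23c.png

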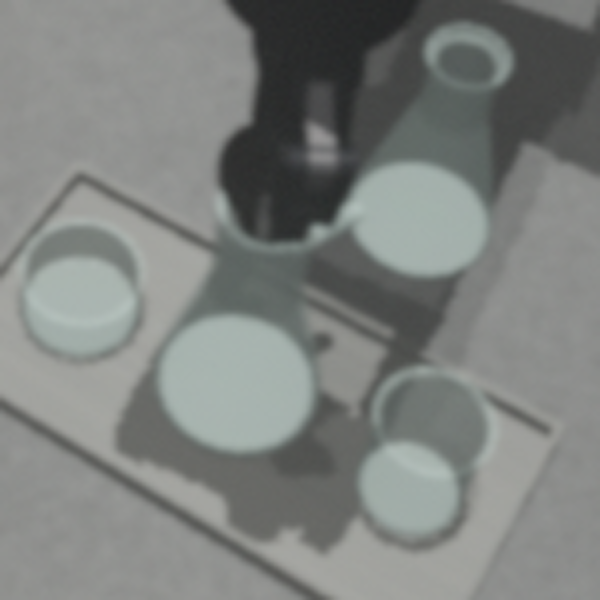

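Emit:
move_arm --pt "0 0 0.01 0 30" --pt "0 0 0.018 0 30" --pt "0 0 0.026 0 30" --pt "0 0 0.033 0 30" --pt "0 0 0.039 0 30" --pt "0 0 0.044 0 30" --pt "0 0 0.048 0 30" --pt "0 0 0.048 0 30"

```text
t: 29.65
tcp_pos: [0.6246, 0.177, 0.1432]
tool_rot: [0.479, 0.878, -0.0, 0.0]
force: [-0.1, 0.1, 0.1]
finger_gap: 0.567
```

```bash
python3 -c "
from h import *
need([0.6255,0.1755,.143]);c,p,d=shot('wrist','w24');zext('w24',(272,218,360,318),.14,.19)
c,p,d=shot('side','s24')
crop(p,200,80,360,240,4,'s24c.png')"
```

```text
t 29.65 tcp [0.6246 0.177  0.1432] F [-0.1  0.1  0.1] gap 0.567 tooly az 32.75 tilt 0.0
delta units [-0.0044 -0.0002  0.0005]
6622 circle [0.6255 0.1762] 0.0253 z [0.1426 0.1703 0.172 ] minmax mid [0.6251 0.1763 0.1566]
```

View pics/s24c.png

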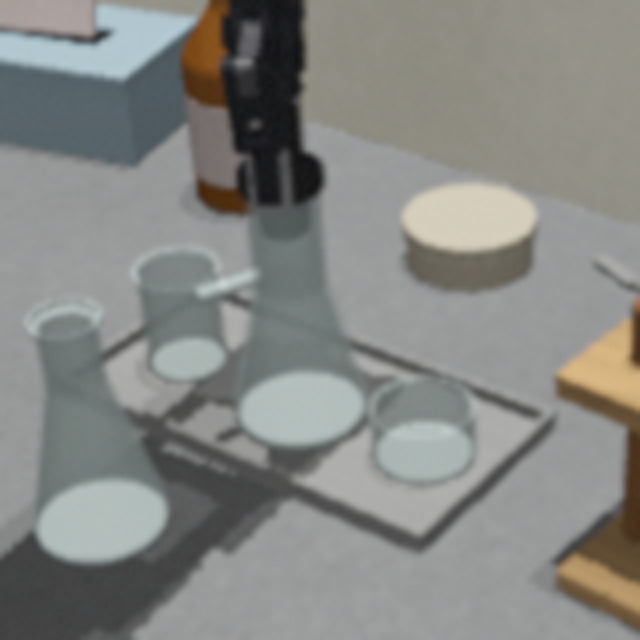

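Emit:
move_arm --pt "0 0 0.002 0 50" --pt "0 0 0.002 0 60" --pt "0 0 0.002 0 65" --pt "0 0 0.002 0 72" --pt "0 0 0.002 0 80" --pt "0 0 0 0 88" --pt "0 0 -0.04 0 92" --pt "0 0 -0.1 0 95"

```text
t: 30.42
tcp_pos: [0.6224, 0.1767, 0.1808]
tool_rot: [0.479, 0.878, -0.002, -0.003]
force: [0.6, -0.5, -1.0]
finger_gap: 0.943
```

Emit:
move_arm --pt "0 0 -0.08 0 100" --pt "0 0 -0.16 0 100" --pt "0 0 -0.22 0 100" --pt "-0.04 -0.04 -0.22 0 100" --pt "-0.1 -0.1 -0.22 0 100" --pt "-0.16 -0.16 -0.22 0 100" --pt "-0.2 -0.2 -0.22 0 100" --pt "-0.24 -0.24 -0.22 0 100"

```text
t: 31.08
tcp_pos: [0.5952, 0.0429, 0.2714]
tool_rot: [0.479, 0.878, -0.0, 0.0]
force: [0.3, 0.0, 0.4]
finger_gap: 1.001
```

```bash
python3 -c "
from h import *
need([0.619,-0.15,.3]);c,p,d=shot('wrist','w25');c,p,d=shot('side','s25')
crop(p,200,80,360,240,4,'s25c.png')"
```

```text
t 31.08 tcp [0.5952 0.0429 0.2714] F [0.3 0.  0.4] gap 1.001 tooly az 32.71 tilt 0.01
delta units [-0.4381 -0.2106 -0.0715]
```

View pics/w25.png

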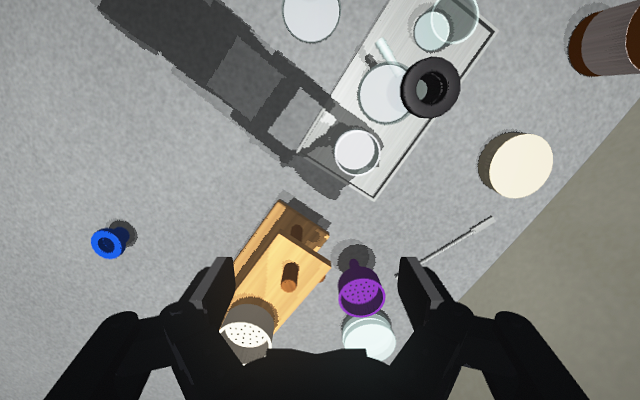

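View pics/s25c.png

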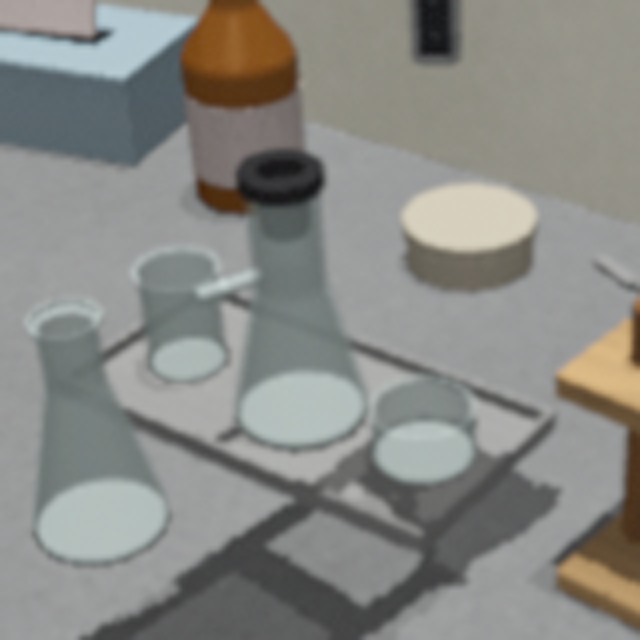

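```bash
python3 -c "
from h import *
Q=zext('w25',(395,52,465,125),.166,.18); print(np.linalg.lstsq(np.c_[Q[:,:2],np.ones(len(Q))],Q[:,2],rcond=None)[0])"
```

```text
2123 circle [0.6252 0.1757] 0.0253 z [0.167  0.1704 0.172 ] minmax mid [0.6252 0.1758 0.1693]
[0.00473127 0.00681127 0.16610066]
```

Emit:
move_arm --pt "-0.05 -0.025 -0.02 0 100" --pt "-0.11 -0.05 -0.04 0 100" --pt "-0.18 -0.08 -0.06 0 100" --pt "-0.24 -0.11 -0.07 0 100" --pt "-0.3 -0.14 -0.07 0 100" --pt "-0.34 -0.16 -0.07 0 100" --pt "-0.37 -0.18 -0.07 0 100" --pt "-0.37 -0.18 -0.07 0 100"

```text
t: 31.85
tcp_pos: [0.6155, -0.1212, 0.2989]
tool_rot: [0.48, 0.877, -0.0, 0.0]
force: [0.2, -0.3, 0.1]
finger_gap: 1.0
```

```bash
python3 -c "
from h import *
need([0.619,-0.15,.3]);c,p,d=shot('wrist','w26')"
```

```text
t 31.85 tcp [ 0.6155 -0.1212  0.2989] F [ 0.2 -0.3  0.1] gap 1.0 tooly az 32.6 tilt 0.05
delta units [-0.0653 -0.0314 -0.0027]
```

View pics/w26.png

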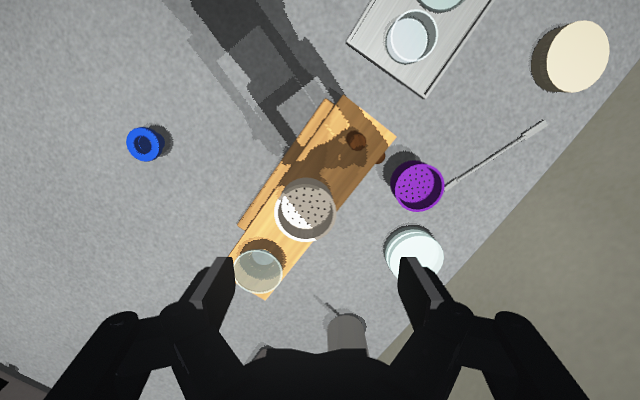

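```bash
python3 -c "
from h import *
p=np.load('pics/w26_p.npy');crop(p,220,80,460,310,3,'w26c.png')
Q=zext('w26',(268,172,345,246),.165,.185)
Q=zext('w26',(228,240,290,300),.12,.185)
Q=zext('w26',(395,155,450,215),.07,.185)
Q=zext('w26',(345,128,370,155),.15,.18)"
```

```text
870 circle [ 0.621  -0.1503] 0.0328 z [0.1655 0.1732 0.1748] minmax mid [ 0.6202 -0.1504  0.1703]
2657 circle [ 0.6244 -0.257 ] 0.0504 z [0.1233 0.1346 0.1586] minmax mid [ 0.6141 -0.2544  0.1401]
2031 circle [ 0.7404 -0.0672] 0.0329 z [0.0719 0.0747 0.0975] minmax mid [ 0.7404 -0.0673  0.0842]
273 circle [ 0.6252 -0.0607] 0.009 z [0.1529 0.164  0.1657] minmax mid [ 0.6251 -0.0606  0.1583]
```

View pics/w26c.png

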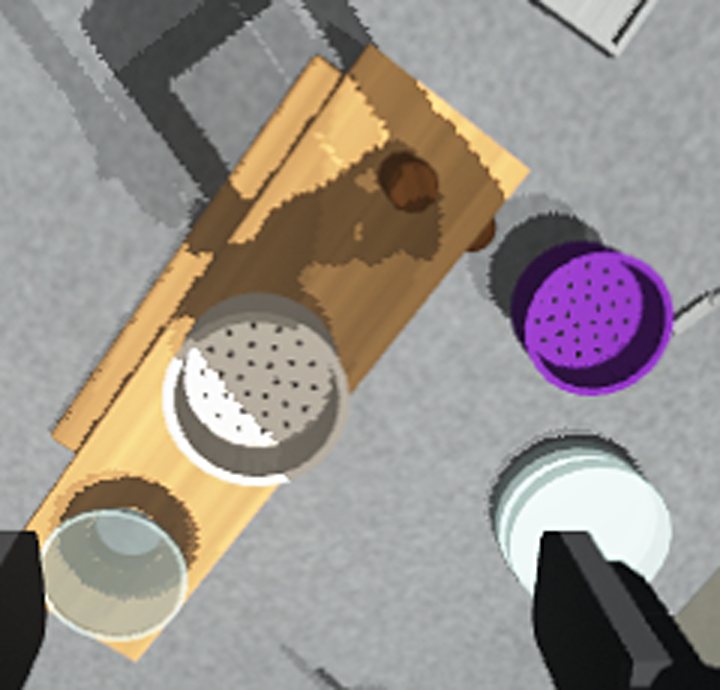

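Emit:
move_arm --pt "-0.035 -0.014 0.03 0 100" --pt "-0.068 -0.028 0.08 0 100" --pt "-0.068 -0.028 0.14 0 100" --pt "-0.068 -0.028 0.2 0 100" --pt "-0.068 -0.028 0.22 0 100" --pt "-0.068 -0.028 0.22 0 100" --pt "-0.068 -0.028 0.22 0 100" --pt "-0.068 -0.028 0.22 0 100"

```text
t: 32.57
tcp_pos: [0.6216, -0.1479, 0.2126]
tool_rot: [0.479, 0.878, 0.0, 0.001]
force: [0.7, 0.3, 0.0]
finger_gap: 0.998
```

```bash
python3 -c "
from h import *
c,p,d=shot('wrist','w27');Q=zext('w27',(262,190,370,275),.165,.185)
need([0.6208,-0.1503,.123])"
```

```text
1520 circle [ 0.6207 -0.1509] 0.0325 z [0.1654 0.1731 0.1747] minmax mid [ 0.6203 -0.1506  0.1704]
t 32.62 tcp [ 0.6217 -0.1481  0.213 ] F [-0.8  0.7  0.9] gap 1.001 tooly az 32.79 tilt 0.2
delta units [-0.0028 -0.0055  0.2249]
```

View pics/w27.png

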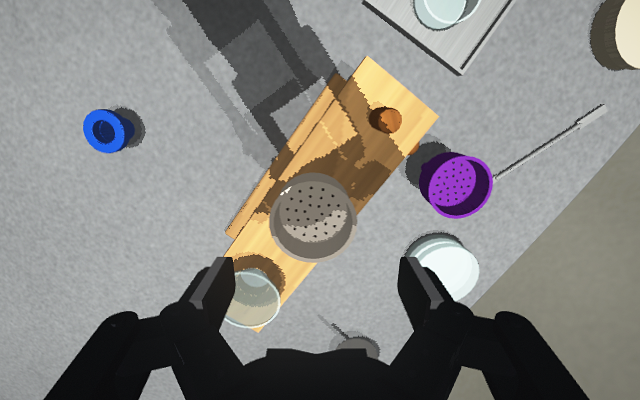

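Emit:
move_arm --pt "-0.004 -0.006 0.03 0 100" --pt "-0.004 -0.006 0.08 0 100" --pt "-0.004 -0.006 0.13 0 100" --pt "-0.004 -0.006 0.17 0 100" --pt "-0.004 -0.006 0.205 0 100" --pt "-0.004 -0.006 0.223 0 100" --pt "-0.004 -0.006 0.223 0 100" --pt "-0.004 -0.006 0.223 0 92" --force 40

```text
t: 33.28
tcp_pos: [0.6201, -0.1509, 0.1229]
tool_rot: [0.479, 0.878, 0.0, 0.001]
force: [-0.3, -0.2, 0.8]
finger_gap: 0.92
```

Emit:
move_arm --pt "0 0 0 0 86" --pt "0 0 0 0 82" --pt "0 0 0 0 79" --pt "0 0 0 0 76" --pt "0 0 0 0 73" --pt "0 0 0 0 70" --pt "0 0 0 0 65" --pt "0 0 0 0 60"

```text
t: 33.95
tcp_pos: [0.6204, -0.1506, 0.1232]
tool_rot: [0.479, 0.878, 0.0, 0.001]
force: [1.3, 2.2, 5.4]
finger_gap: 0.724
```

```bash
python3 -c "
from h import *
need([0.6208,-0.1503,.123])
c,p,d=shot('wrist','w28');c,p,d=shot('side','s28');crop(p,320,100,500,280,3.3,'s28c.png')"
```

```text
t 33.95 tcp [ 0.6204 -0.1506  0.1232] F [1.3 2.2 5.4] gap 0.724 tooly az 32.74 tilt 0.15
delta units [0.0001 0.0012 0.0005]
```

View pics/w28.png

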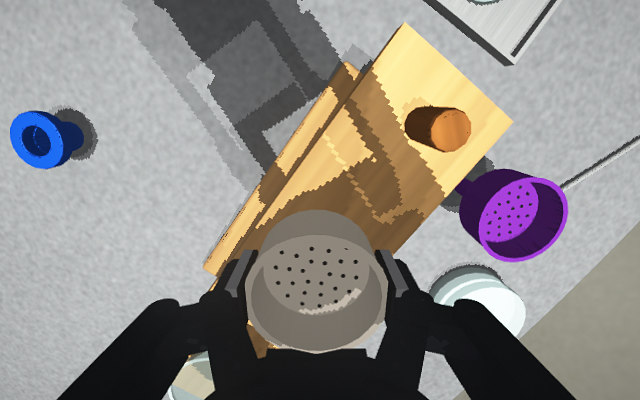

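View pics/s28c.png

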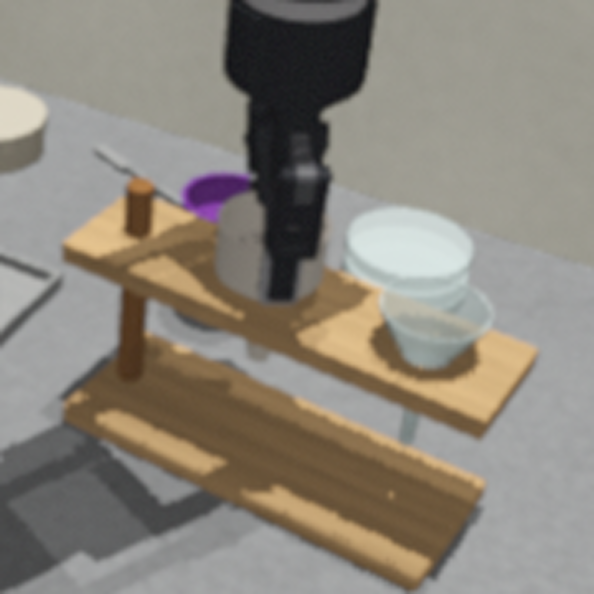

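Emit:
move_arm --pt "0 0 -0.02 0 60" --pt "0 0 -0.05 0 60" --pt "0 0 -0.09 0 60" --pt "0 0 -0.14 0 60" --pt "0 0 -0.2 0 60" --pt "0 0 -0.26 0 60" --pt "0 0 -0.32 0 60" --pt "0 0 -0.36 0 60"

```text
t: 34.72
tcp_pos: [0.6197, -0.1511, 0.2692]
tool_rot: [0.479, 0.878, -0.0, 0.001]
force: [0.7, -0.3, -0.8]
finger_gap: 0.726
```

```bash
python3 -c "
from h import *
need([0.6,0.12,.266])
c,p,d=shot('wrist','w29');zext('w29',(260,225,375,350),.27,.35);c,p,d=shot('side','s29');crop(p,320,60,500,240,3.3,'s29c.png')"
```

```text
t 34.72 tcp [ 0.6197 -0.1511  0.2692] F [ 0.7 -0.3 -0.8] gap 0.726 tooly az 32.74 tilt 0.17
delta units [0.5967 0.3251 0.0067]
13520 circle [ 0.6197 -0.1513] 0.0329 z [0.2952 0.2998 0.3197] minmax mid [ 0.6203 -0.1513  0.3034]
```

View pics/s29c.png

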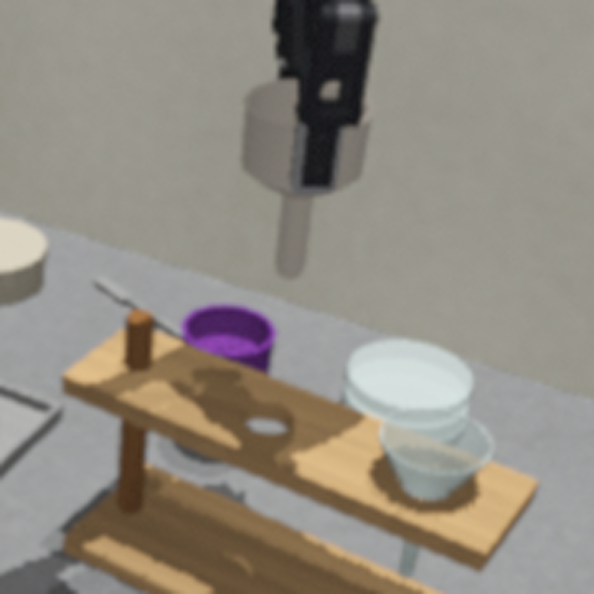

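Emit:
move_arm --pt "0.02 0.013 0 0 60" --pt "0.06 0.04 0 0 60" --pt "0.12 0.08 0 0 60" --pt "0.18 0.12 0 0 60" --pt "0.24 0.16 0 0 60" --pt "0.3 0.2 0 0 60" --pt "0.36 0.24 0 0 60" --pt "0.42 0.28 0 0 60"

```text
t: 35.48
tcp_pos: [0.6207, 0.0534, 0.2635]
tool_rot: [0.479, 0.878, -0.001, -0.002]
force: [0.1, -0.3, -1.2]
finger_gap: 0.734
```

Emit:
move_arm --pt "0.05 0.035 0 0 60" --pt "0.1 0.07 0 0 60" --pt "0.15 0.1 0 0 60" --pt "0.19 0.125 0 0 60" --pt "0.22 0.145 0 0 60" --pt "0.24 0.16 0 0 60" --pt "0.255 0.17 0 0 60" --pt "0.26 0.173 0 0 60"

```text
t: 36.15
tcp_pos: [0.6243, 0.177, 0.2652]
tool_rot: [0.479, 0.878, -0.0, -0.001]
force: [-0.3, -0.3, -1.0]
finger_gap: 0.73
```

```bash
python3 -c "
from h import *
need([0.6252,0.1757,.2])
c,p,d=shot('wrist','w30');Q=zext('w30',(260,225,375,350),.311,.335);
print(np.linalg.lstsq(np.c_[Q[:,:2],np.ones(len(Q))],Q[:,2],rcond=None)[0])
c,p,d=shot('side','s30');crop(p,200,20,380,200,3.3,'s30c.png');c,p,d=shot('scene','sc30');crop(p,300,100,480,280,3.3,'sc30c.png')"
```

```text
t 36.15 tcp [0.6243 0.177  0.2652] F [-0.3 -0.3 -1. ] gap 0.73 tooly az 32.79 tilt 0.08
delta units [-0.004   0.0004  0.163 ]
2581 circle [0.6248 0.1769] 0.0332 z [0.3112 0.3148 0.3163] minmax mid [0.625  0.1767 0.3141]
[-0.0112288   0.01580565  0.31852863]
```

View pics/w30.png

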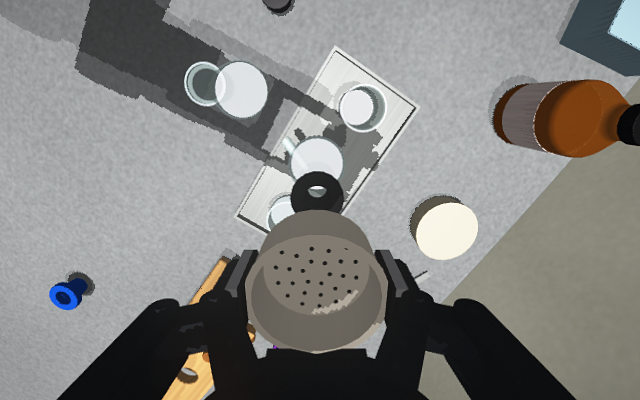

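View pics/s30c.png

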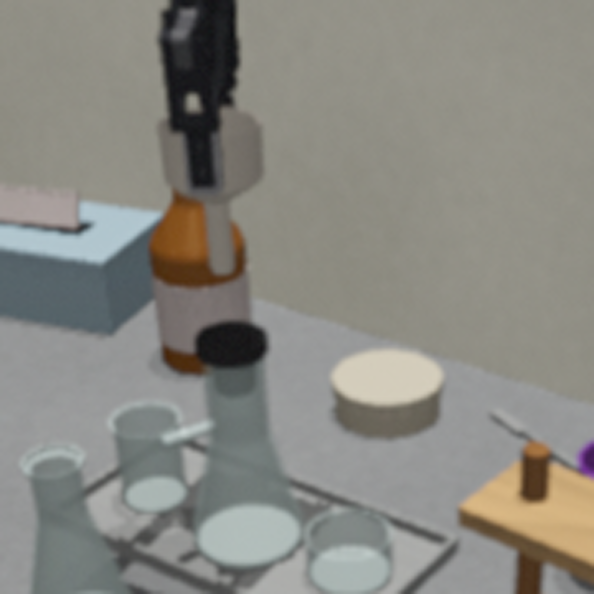

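View pics/sc30c.png

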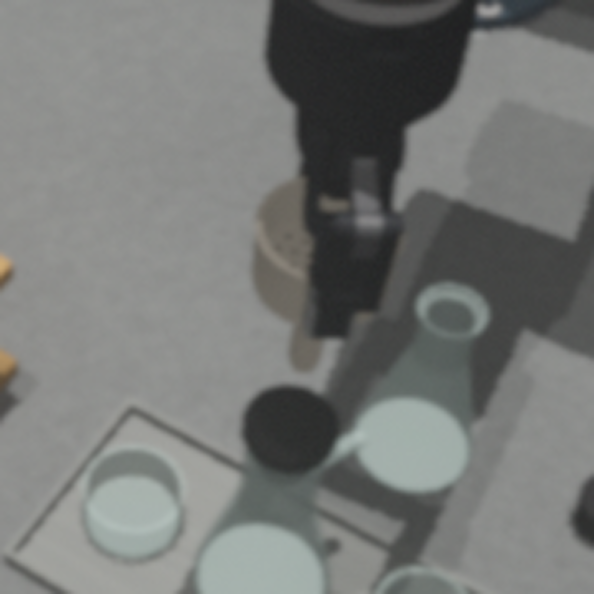

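Emit:
move_arm --pt "-0.003 -0.001 0.01 0 60" --pt "-0.003 -0.001 0.03 0 60" --pt "-0.003 -0.001 0.055 0 60" --pt "-0.003 -0.001 0.08 0 60" --pt "-0.003 -0.001 0.1 0 60" --pt "-0.003 -0.001 0.12 0 60" --pt "-0.003 -0.001 0.135 0 60" --pt "-0.003 -0.001 0.14 0 60"

```text
t: 36.97
tcp_pos: [0.6242, 0.1748, 0.2082]
tool_rot: [0.479, 0.878, -0.001, -0.001]
force: [0.4, -1.2, -1.4]
finger_gap: 0.728
```

```bash
python3 -c "
from h import *
need([0.6252,0.1757,.1665])
c,p,d=shot('wrist','w31');Q=zext('w31',(260,225,375,350),.25,.28);
c,p,d=shot('side','s31');crop(p,200,60,380,240,3.3,'s31c.png')"
```

```text
t 36.97 tcp [0.6242 0.1748 0.2082] F [ 0.4 -1.2 -1.4] gap 0.728 tooly az 32.74 tilt 0.16
delta units [0.0003 0.0036 0.1043]
3771 circle [0.6247 0.175 ] 0.033 z [0.2503 0.2567 0.2592] minmax mid [0.6251 0.1747 0.2551]
```

View pics/s31c.png

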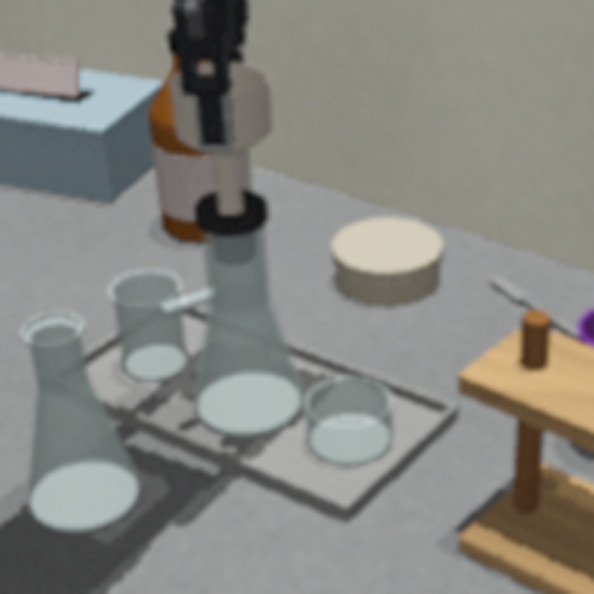

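Emit:
move_arm --pt "0.001 0.002 0.01 0 60" --pt "0.001 0.002 0.025 0 60" --pt "0.001 0.002 0.04 0 60" --pt "0.001 0.002 0.055 0 60" --pt "0.001 0.002 0.068 0 60" --pt "0.001 0.002 0.08 0 60" --pt "0.001 0.002 0.088 0 60" --pt "0.001 0.002 0.09 0 60"

```text
t: 37.73
tcp_pos: [0.6249, 0.1756, 0.173]
tool_rot: [0.479, 0.878, -0.0, -0.001]
force: [-0.0, 0.6, -0.6]
finger_gap: 0.729
```

```bash
python3 -c "
from h import *
need([0.6252,0.1757,.1665])
c,p,d=shot('wrist','w32');Q=zext('w32',(260,225,375,350),.21,.24);
c,p,d=shot('side','s32');crop(p,200,60,380,240,3.3,'s32c.png')"
```

```text
t 37.73 tcp [0.6249 0.1756 0.173 ] F [-0.   0.6 -0.6] gap 0.729 tooly az 32.74 tilt 0.09
delta units [-0.0001  0.0007  0.0163]
5193 circle [0.6251 0.1755] 0.033 z [0.2104 0.2187 0.2239] minmax mid [0.6258 0.1752 0.2175]
```

View pics/s32c.png

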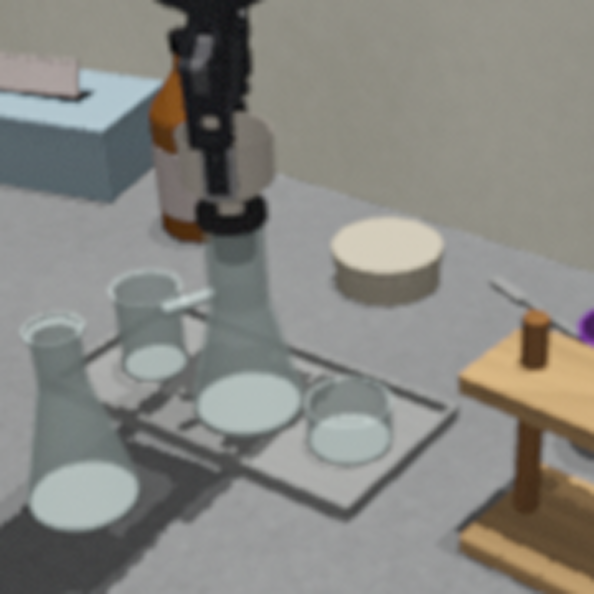

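Emit:
move_arm --pt "0 0 0.003 0 60" --pt "0 0 0.006 0 60" --pt "0 0 0.009 0 60" --pt "0 0 0.012 0 60" --pt "0 0 0.014 0 60" --pt "0 0 0.016 0 60" --pt "0 0 0.017 0 60" --pt "0 0 0.017 0 60"

```text
t: 38.5
tcp_pos: [0.6254, 0.1757, 0.1671]
tool_rot: [0.479, 0.878, -0.0, -0.0]
force: [0.5, 0.1, -1.5]
finger_gap: 0.729
```

```bash
python3 -c "
from h import *
need([0.6252,0.1757,.1665])
c,p,d=shot('wrist','w33');Q=zext('w33',(260,225,375,350),.205,.24)"
```

```text
t 38.5 tcp [0.6254 0.1757 0.1671] F [ 0.5  0.1 -1.5] gap 0.729 tooly az 32.75 tilt 0.01
delta units [ 0.0002 -0.0003  0.0014]
4901 circle [0.6252 0.1753] 0.0331 z [0.2054 0.2132 0.2179] minmax mid [0.626  0.1752 0.2121]
```

Emit:
move_arm --pt "0 0 0.002 0 60" --pt "0 0 0.003 0 60" --pt "0 0 0.004 0 60" --pt "0 0 0.005 0 60" --pt "0 0 0.005 0 60" --pt "0 0 0.005 0 60" --pt "0 0 0.005 0 60" --pt "0 0 0.005 0 60"

```text
t: 39.22
tcp_pos: [0.6257, 0.1757, 0.166]
tool_rot: [0.479, 0.878, 0.0, 0.0]
force: [-1.3, -0.4, 6.3]
finger_gap: 0.728
```

```bash
python3 -c "
from h import *
need([0.6252,0.1757,.1665])
c,p,d=shot('wrist','w34');Q=zext('w34',(260,225,375,350),.205,.24)"
```

```text
t 39.22 tcp [0.6257 0.1757 0.166 ] F [-1.3 -0.4  6.3] gap 0.728 tooly az 32.75 tilt 0.06
delta units [ 0.0006 -0.0011 -0.0012]
4613 circle [0.6256 0.1754] 0.033 z [0.2054 0.2127 0.2169] minmax mid [0.6261 0.1753 0.2114]
```

Contact at the expected seated height (top 0.217). Release gently.

Emit:
move_arm --pt "0 0 -0.001 0 70" --pt "0 0 -0.001 0 74" --pt "0 0 -0.001 0 77" --pt "0 0 -0.001 0 81" --pt "0 0 -0.001 0 86" --pt "0 0 -0.005 0 92" --pt "0 0 -0.04 0 96" --pt "0 0 -0.1 0 100"

```text
t: 39.93
tcp_pos: [0.6232, 0.1754, 0.2023]
tool_rot: [0.479, 0.878, -0.002, -0.003]
force: [-0.4, 0.2, 0.6]
finger_gap: 1.001
```

Emit:
move_arm --pt "0 0 -0.06 0 100" --pt "0 0 -0.12 0 100" --pt "0 0 -0.18 0 100" --pt "-0.04 -0.04 -0.2 0 100" --pt "-0.1 -0.1 -0.2 0 100" --pt "-0.16 -0.16 -0.2 0 100" --pt "-0.2 -0.2 -0.2 0 100" --pt "-0.22 -0.22 -0.2 0 100"

```text
t: 40.6
tcp_pos: [0.5983, 0.0514, 0.2853]
tool_rot: [0.48, 0.877, -0.001, 0.0]
force: [-0.2, 1.2, 0.0]
finger_gap: 1.0
```

```bash
python3 -c "
from h import *
need([0.6252,0.1757,.1665])
c,p,d=shot('wrist','w35')
c,p,d=shot('side','s35');crop(p,180,80,500,340,2.4,'s35c.png');c,p,d=shot('scene','sc35');crop(p,160,90,500,350,2.3,'sc35c.png')"
```

```text
t 40.6 tcp [0.5983 0.0514 0.2853] F [-0.2  1.2  0. ] gap 1.0 tooly az 32.61 tilt 0.06
delta units [0.2257 0.2242 0.2967]
```

View pics/w35.png

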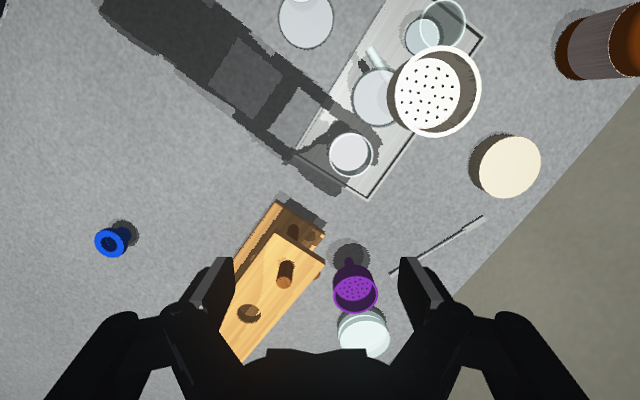

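View pics/s35c.png

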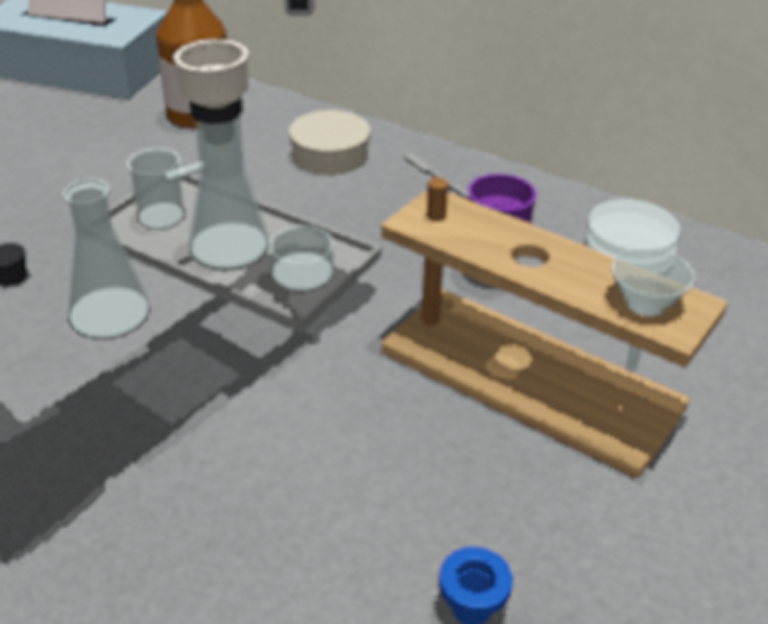

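View pics/sc35c.png

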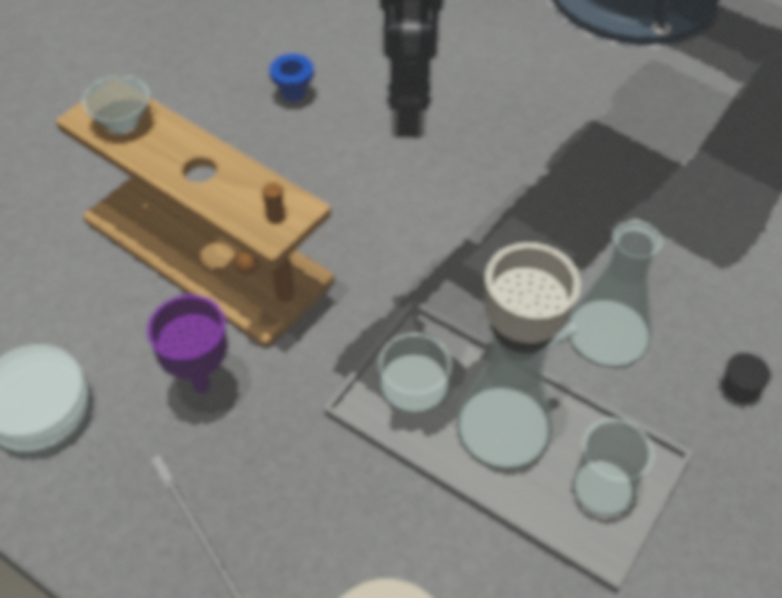

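```bash
python3 -c "
from h import *
Q=zext('w35',(380,38,488,142),.21,.225)
print('rim plane',np.linalg.lstsq(np.c_[Q[:,:2],np.ones(len(Q))],Q[:,2],rcond=None)[0][:2])
Q=zext('w35',(395,55,462,130),.185,.2); print('floor plane',np.linalg.lstsq(np.c_[Q[:,:2],np.ones(len(Q))],Q[:,2],rcond=None)[0][:2])
zext('w35',(320,125,375,180),.03,.045); zext('w35',(405,0,468,50),.065,.08)
c=np.load('pics/w35_c.npy',allow_pickle=True).item(); print(onplane(c,[(375,98)],.007))
zext('w35',(375,38,488,142),.15,.175)"
```

```text
1770 circle [0.6258 0.1765] 0.033 z [0.2104 0.2159 0.2177] minmax mid [0.6257 0.1765 0.2143]
rim plane [-0.01331518 -0.02453289]
3769 circle [0.6241 0.1748] 0.0305 z [0.1916 0.1933 0.1986] minmax mid [0.6239 0.1745 0.1925]
floor plane [ 0.01616353 -0.00106842]
311 circle [0.6329 0.0984] 0.0415 z [0.0304 0.038  0.0398] minmax mid [0.6317 0.0985 0.0353]
582 circle [0.6284 0.2713] 0.0272 z [0.0656 0.072  0.0749] minmax mid [0.6283 0.2717 0.0703]
[[0.62074453 0.17213753 0.007     ]]
none [-0.00183471  0.19258342  0.21740662]
```

```bash
python3 -c "
from h import *
print(manip.sense()['t'],manip.sign_off())"
```

```text
the job is handed in; nothing more can be done
40.75 None
```

The filtration is set up in the tray and the job is handed in at t = 40.8 s. My last checks found nothing out of tolerance.

**What I did:** I put the beaker on the left, the dish on the right and the filter flask in the middle. I then seated the black adapter in the flask's neck and the white Büchner funnel in the adapter. The blue and purple look-alikes, plain flask, stopper and glass funnel were never touched, and they look unmoved in the last pictures.

**Last checks, from the wrist camera's depth readings relative to the tray centre:**

| Item | Measured | Allowed |
|---|---|---|
| Filter flask | about 5 mm off centre in x and in y | 20 mm |
| Beaker | about 91 mm left | 70–120 mm |
| Dish | about 92 mm right | 70–120 mm |
| Adapter | flange top at 170.5 mm, level; about 171 mm expected when seated | within 5 mm of seated height |
| Funnel | rim at about 217 mm and on axis to about 1 mm, as expected when seated; rim tilt under 0.03 rad | 8 mm, 0.15 rad |

**What went wrong or disagreed:**
- **Dish grasp:** The first two tries closed on or above the dish's rim, pressing with about 20 N at most. By the depth picture the open fingertips sit about 25 mm higher than I had taken from the tool data. The third try, lower, held, and the dish did not move.
- **Tray centre:** The scene and wrist cameras put it about 3 mm apart, and one early reading from the side camera was about 1 cm off. I used the wrist value.
- **Final readings:** The last flask-foot reading was partly hidden and came out about 5 mm away from the earlier ones. The last automatic dish fit picked up other points (42 mm radius instead of 31), so I kept the earlier dish position. The final pictures show the dish upright there.

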